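# Trim the kiln control unit

## Robot

A 6-joint arm with a two-finger parallel gripper is mounted at the origin on the work surface. World frame = base frame: x ahead of the robot, y to its left, z up, the work surface at z = 0. Lengths are in m, angles in rad, forces in N, time in s.
With the tool pointing down it reaches from about 0.25 to 0.775 m from the base axis. Payload 4 kg.
Tool frame: the origin (TCP) lies at the very end of the fingers, on their centre line; the grasp point (between the pads) lies 19 mm behind it (robot.pinch_z is the distance from the TCP to the grasp point, in m); z points along the fingers, y is the line along which they close (so a half turn about z gives the same grasp; the last joint's range is limited). The gripper opens to 94 mm and grips with 3 to 60 N. Pads are 16 mm wide; open, the fingers measure 119 mm over their backs; the gripper's body (75 mm by 177 mm) begins 78 mm behind the grasp point.
Start: joints at [1.216, 0.087, 1.371, -0, 1.684, -0.103], TCP at [0.137, 0.533, 0.206] pointing down, gripper open.
Joint ranges: [-3.1, 3.1], [-0.76, 2.03], [0.27, 2.55], [-1.08, 4.22], [0.17, 2.65], [-2.57, 2.57]. Speed limits (rad/s): [2.79, 2.79, 3.14, 3.14, 3.14, 3.14].

## Interface

Orientations are given as [roll, pitch, yaw] about the fixed x, y, z axes, in that order (R = Rz(yaw) Ry(pitch) Rx(roll)).
In Python, from bench import robot gives the robot as it stands.
- The arm moves only by the tool arm_command, never from a script. Its argument "targets" is one flat list of numbers, 7 for each row, row after row: the turn, a rotation vector about the tool's x, y, z in degrees, then the shift along the tool's x, y, z in mm, then the closure, from -1 (fully open) to 1 (shut). In form: [ax, ay, az, x, y, z, hand, ax, ay, az, x, y, z, hand, ...]. A call has 1 to 20 rows; each row is the pose to reach, as a shift and turn from the pose commanded when the call began, along the tool's axes at that moment; what a row does not reach only later rows make up. A row lasts 1/10 s, in which the tool goes at most 50 mm and 8.59 degrees, less where a joint would pass 70% of its speed; a pose out of reach is approached as far as the arm can. A call with a gripper value outside its range is refused whole. The fingers move at their own pace and stop on an object; the grip force is fixed at half the most. Time passes only in rows, so rows that repeat a pose let the fingers close. It gives the time, the measured TCP pose, the force, the opening and the grip force at its end, in the units of the state.
- robot.get_obs(): the state, without advancing time (a new reading comes with each control period).
- robot.snapshot(name): name is "side" or "top"; returns a dict with "color" (384x512x3 uint8, red, green, blue), "range_z" (384x512 float32, m along the optical axis (not along the pixel's ray), 0 where there is no reading), "fx", "fy", "cx", "cy" (pixels), "T" (4x4, takes a point from camera to world coordinates). Camera axes: x right, y down, z forward; pixel columns grow to the right and rows downward; lengths in m; the calibration is good to about 2 mm. A picture is of the moment at which its call begins.
- robot.close_job(): hands the job in; it is judged then, once.
The state is a dict: "time": time; "joint_positions": joint angles; "qvel": joint speeds; "joint_torque": joint torques, N m; "tool_pos": TCP position; "ee_rot": TCP orientation; "wrist_force": force on the tool from outside, world axes, zero at the start; "wrist_torque": the same for the moment, N m; "width": finger opening in m; "finger_force": force on a finger pad.
Only numpy, scipy, OpenCV 4.12 (cv2) and the standard library are available. Lean on these libraries where they do the work, as an engineer would, in place of code of your own. Each camera call takes 0.05 s, during which the arm holds its last target. There are 200 camera calls.

## Task

Set the four adjusters of the kiln control unit: lift the loose dust covers off its windows and set them aside, dip the tip of the plastic tuning tool well below the rim of the cleaning pot to wipe it, and then with the tool gently turn each slotted adjuster until its slot points at the white ticks before and behind its window. Then hang the tool back in its stand and lay every dust cover flat over a window again, one to a window, centred so that it closes it. Leave the pot upright and the other things on the bench where they are.

Things in the scene. Friction and masses are not known exactly. Their poses are not given: they have to be found in the camera images.
- controller: grey kiln control unit lying on its back, fixed to the bench: 200 mm (its x) by 330 mm (its y), flat top panel 50 mm above the bench. Origin: centre of its underside, z up. Four square windows, 26 x 26 mm, lie in a row along its y on the robot's side (its x = -50 mm; y = -105, -35, +35, +105 mm); the rest of the top is flat (a display and keys are flush) and things may be laid on it
- well0 (a point): centre of window 0 (controller x = -50, y = -105 mm) at the level of the top panel; axes as the controller. In it sits a round brass adjuster, 20 mm across, its top 4 mm below the panel, with a slot right across it 4.2 mm wide and 6 mm deep (slot floor 10 mm below the panel). A white tick mark on the panel lies before and behind the window on the line of its centre along the controller's x
- trim0 (a joint): angle of the adjuster in window 0 (rad): 0 when its slot lies along the controller's x, in line with the two white ticks; positive anticlockwise seen from above; stops at +-1.4; turns with light friction (0.03 N m) and stays where it is left
- well1 (a point): centre of window 1 (controller x = -50, y = -35 mm) at the level of the top panel; axes as the controller. In it sits a round brass adjuster, 20 mm across, its top 4 mm below the panel, with a slot right across it 4.2 mm wide and 6 mm deep (slot floor 10 mm below the panel). A white tick mark on the panel lies before and behind the window on the line of its centre along the controller's x
- trim1 (a joint): angle of the adjuster in window 1 (rad): 0 when its slot lies along the controller's x, in line with the two white ticks; positive anticlockwise seen from above; stops at +-1.4; turns with light friction (0.03 N m) and stays where it is left
- well2 (a point): centre of window 2 (controller x = -50, y = 35 mm) at the level of the top panel; axes as the controller. In it sits a round brass adjuster, 20 mm across, its top 4 mm below the panel, with a slot right across it 4.2 mm wide and 6 mm deep (slot floor 10 mm below the panel). A white tick mark on the panel lies before and behind the window on the line of its centre along the controller's x
- trim2 (a joint): angle of the adjuster in window 2 (rad): 0 when its slot lies along the controller's x, in line with the two white ticks; positive anticlockwise seen from above; stops at +-1.4; turns with light friction (0.03 N m) and stays where it is left
- well3 (a point): centre of window 3 (controller x = -50, y = 105 mm) at the level of the top panel; axes as the controller. In it sits a round brass adjuster, 20 mm across, its top 4 mm below the panel, with a slot right across it 4.2 mm wide and 6 mm deep (slot floor 10 mm below the panel). A white tick mark on the panel lies before and behind the window on the line of its centre along the controller's x
- trim3 (a joint): angle of the adjuster in window 3 (rad): 0 when its slot lies along the controller's x, in line with the two white ticks; positive anticlockwise seen from above; stops at +-1.4; turns with light friction (0.03 N m) and stays where it is left
- cover0_center (a point): a loose dust cover, plain turned wood (the covers are alike; two to four of them are there): disc 50 mm across and 5 mm thick with an upright round knob 16 mm across and 26 mm tall on top, 31 mm tall in all, 50 g. Point: half-way up its axis, 15.5 mm above its underside; z up its axis. At the start it lies over a window
- cover1_center (a point): a loose dust cover, plain turned wood (the covers are alike; two to four of them are there): disc 50 mm across and 5 mm thick with an upright round knob 16 mm across and 26 mm tall on top, 31 mm tall in all, 50 g. Point: half-way up its axis, 15.5 mm above its underside; z up its axis. At the start it lies over a window
- cover2_center (a point): a loose dust cover, plain turned wood (the covers are alike; two to four of them are there): disc 50 mm across and 5 mm thick with an upright round knob 16 mm across and 26 mm tall on top, 31 mm tall in all, 50 g. Point: half-way up its axis, 15.5 mm above its underside; z up its axis. At the start it lies over a window
- cover3_center (a point): a loose dust cover, plain turned wood (the covers are alike; two to four of them are there): disc 50 mm across and 5 mm thick with an upright round knob 16 mm across and 26 mm tall on top, 31 mm tall in all, 50 g. Point: half-way up its axis, 15.5 mm above its underside; z up its axis. At the start it lies over a window
- tuner_grip (a point): white plastic tuning tool, 50 g, 115 mm long, hanging upright in its stand, blade down. From the bottom: flat blade 12 mm wide (its x) and 2.4 mm thick (its y), 11 mm long, the last 3 mm thinned to 1.4 x 11 mm; round shank 10 mm across; square flange 32 x 32 x 5 mm whose underside is 60 mm above the tip; square handle 16 x 16 mm, 50 mm tall, its faces square to x and y. Point: centre of the handle, 90 mm above the tip, 25 mm above the flange's top; z up along the tool
- tuner_tip (a point): middle of the blade's end of the tuning tool, axes as tuner_grip
- stand_hole (a point): wooden tool stand, 70 x 70 mm, 80 mm tall, fixed: centre of the 20 x 20 mm square hole in its top, at the level of the top; z up. The tool's shank hangs through the hole and its flange rests on the top (tip 20 mm above the bench)
- pot_rim (a point): small white ceramic cleaning pot with a felt pad in the bottom, loose, 250 g: 70 mm across the rim, 50 mm tall, walls 4 mm, top of the pad 10 mm above the bench. Point: centre of the rim
- mug_c (a point): bystander: white ceramic cup without a handle, 76 mm across, 80 mm tall; point near its middle
- bowl_c (a point): bystander: white ceramic bowl, 140 mm across, 65 mm tall; point near its middle
- batten_c (a point): bystander: flat wooden guide stick 240 x 30 x 6 mm; point near its middle
- phone_c (a point): bystander: black phone, 75 x 150 x 9 mm, lying flat; point near its middle
- woodbox_c (a point): bystander: closed wooden box 70 x 110 x 55 mm; point near its middle
- can_c (a point): bystander: green drinks can, 66 mm across, 115 mm tall; point near its middle
Mind the look-alikes: they are no part of the job. What is shaped like the part that bears cover2_center but black is not meant.

How it is judged:
On the way, in this order (a step that is already met when the one before it is completed fails the run):
1. the tip of the tuning tool is inside the cleaning pot, at least 12 mm below its rim (horizontal distance between tuner_tip and pot_rim below 0.027 m and z of tuner_tip in the frame of pot_rim below -0.012 m and angle between tuner_tip's own z axis and vertical below 0.6 rad), for 0.2 s.
2. all four slots are within 0.17 rad of the ticks, with the tool's tip in a window (value of joint trim0 between -0.17 and 0.17 rad and value of joint trim1 between -0.17 and 0.17 rad and value of joint trim2 between -0.17 and 0.17 rad and value of joint trim3 between -0.17 and 0.17 rad and ((horizontal distance between tuner_tip and well0 below 0.01 m and height (world z) of tuner_tip below 0.046 m) or (horizontal distance between tuner_tip and well1 below 0.01 m and height (world z) of tuner_tip below 0.046 m) or (horizontal distance between tuner_tip and well2 below 0.01 m and height (world z) of tuner_tip below 0.046 m) or (horizontal distance between tuner_tip and well3 below 0.01 m and height (world z) of tuner_tip below 0.046 m))), for 0.2 s.
At the end, for the whole second after the job is handed in: all four slots within 0.17 rad of the ticks; each dust cover flat on the panel (tilt under 0.12 rad) with its axis within 8 mm of a window's centre; the tool upright in its stand, flange on the top (tip 15 to 26 mm above the bench); the pot upright (value of joint trim0 between -0.17 and 0.17 rad and value of joint trim1 between -0.17 and 0.17 rad and value of joint trim2 between -0.17 and 0.17 rad and value of joint trim3 between -0.17 and 0.17 rad and (horizontal distance between cover0_center and well0 below 0.008 m or horizontal distance between cover0_center and well1 below 0.008 m or horizontal distance between cover0_center and well2 below 0.008 m or horizontal distance between cover0_center and well3 below 0.008 m) and height (world z) of cover0_center between 0.06 and 0.07 m and angle between each of cover0_center, cover1_center, cover2_center, cover3_center's own z axis and vertical below 0.12 rad and (horizontal distance between cover1_center and well0 below 0.008 m or horizontal distance between cover1_center and well1 below 0.008 m or horizontal distance between cover1_center and well2 below 0.008 m or horizontal distance between cover1_center and well3 below 0.008 m) and height (world z) of cover1_center between 0.06 and 0.07 m and (horizontal distance between cover2_center and well0 below 0.008 m or horizontal distance between cover2_center and well1 below 0.008 m or horizontal distance between cover2_center and well2 below 0.008 m or horizontal distance between cover2_center and well3 below 0.008 m) and height (world z) of cover2_center between 0.06 and 0.07 m and (horizontal distance between cover3_center and well0 below 0.008 m or horizontal distance between cover3_center and well1 below 0.008 m or horizontal distance between cover3_center and well2 below 0.008 m or horizontal distance between cover3_center and well3 below 0.008 m) and height (world z) of cover3_center between 0.06 and 0.07 m and horizontal distance between tuner_tip and stand_hole below 0.01 m and angle between tuner_tip's own z axis and vertical below 0.15 rad and height (world z) of tuner_tip between 0.015 and 0.026 m and angle between pot_rim's own z axis and vertical below 0.2 rad); the robot touches nothing.
It fails at once if the cleaning pot is tipped (over 0.5 rad) (angle between pot_rim's own z axis and vertical above 0.5 rad).
It fails at once if the tool is forced against the control unit (over 45 N) (contact force between tuner and controller above 45 N).
It fails at once if the fingers press on the control unit (over 20 N) (contact force between the fingers and controller above 20 N).
It fails at once if a bystander is moved more than 40 mm (distance of any of mug_c, bowl_c, batten_c, phone_c, woodbox_c, can_c from where it was at the start of the episode above 0.04 m).
Of cover0, cover1, cover2, cover3 only 2 to 4 are there at a start; the rules pass over those that are not, and their reading is None.
At some moment in a run one of cover0, cover1, cover2, cover3 may be knocked a few centimetres aside while the robot is not near it.
It also fails if it takes over 210 s, if anything falls off the work surface, if the arm or the gripper's body presses on something with over 40 N, if the wrist force passes 120 N, or if a joint passes its speed limit or range.

## Working session

There is one attempt and no reset: what is moved stays moved. The work goes in short steps, Python scripts to look and compute and a tool call to move; the robot and the scene stay as the last step left them, time stands still between calls to the robot, and variables do not carry over. Pictures are saved under pics/ and viewed, at most 14 in all, crops included, and the job is handed in when it is done.

Besides the shell and the picture viewer there is one more tool, called after ">>>" by a JSON object that holds its "op" and its "data", one argument or row to a line. arm_command: Moves the arm, as the interface text tells. Its arguments: {"type":"object","properties":{"targets":{"type":"array"}},"required":["targets"]}

```bash
ls; mkdir -p pics; python3 - <<'E'
from bench import robot
import cv2,numpy as np
print(robot.get_obs(), robot.pinch_z)
for n in("top","side"):
    s=robot.snapshot(n); cv2.imwrite(f"pics/{n}0.png",s["color"][...,::-1]); np.savez(f"{n}0.npz",**s)
    print(n,s["fx"],s["fy"],s["cx"],s["cy"],s["T"].round(3).tolist())
E
```

```text
pics
{'time': 0.0, 'joint_positions': array([ 1.21589975e+00,  8.79265268e-02,  1.37223975e+00,  2.39221489e-05,
        1.68356598e+00, -1.03071525e-01]), 'qvel': array([ 4.33012528e-04,  7.28253021e-04,  3.05239181e-05,  1.36905062e-03,
        4.25859095e-04, -7.24093078e-05]), 'joint_torque': array([-4.33374598e-04, -3.40195620e+01, -3.02422428e+01,  7.16035324e-02,
        3.32036277e-02, -1.83031761e-04]), 'tool_pos': array([0.13683849, 0.53215223, 0.20432708]), 'ee_rot': array([-3.13946686e+00, -2.43791057e-04,  2.88977001e+00]), 'wrist_force': array([-0.47112301,  0.26871656,  0.39360018]), 'wrist_torque': array([-0.03673621,  0.01923337,  0.03209814]), 'finger_force': 0.0, 'width': 0.09395187131263576} 0.0188
top 379.5409121382273 379.5409121382273 252.80920107983746 191.618190894184 [[-0.028, -0.99, 0.135, 0.449], [-1.0, 0.029, 0.003, 0.011], [-0.007, -0.135, -0.991, 1.184], [0.0, 0.0, 0.0, 1.0]]
side 474.4247763354107 474.4247763354107 260.0284578384837 188.62506848723888 [[0.704, -0.558, 0.44, -0.04], [-0.71, -0.553, 0.436, -0.644], [-0.0, -0.619, -0.785, 1.234], [0.0, 0.0, 0.0, 1.0]]
```

View pics/top0.png

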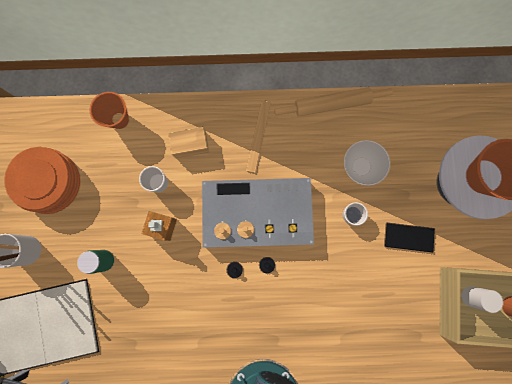

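View pics/side0.png

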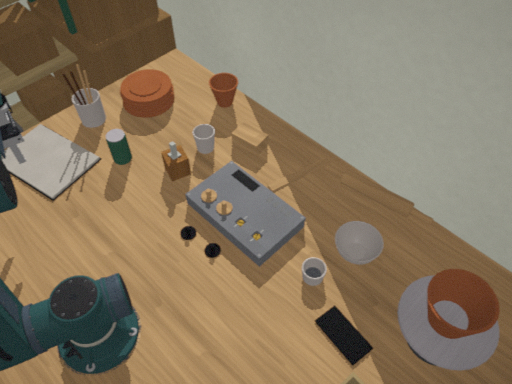

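Top view: wooden covers at (222,231) and (246,231). Open windows at (269,229) and (293,228). Black look-alike covers, not meant, at (235,270) and (267,265). Tool and stand at (157,225), pot with dark pad at (355,213), cup (look-alike of the pot) at (152,179).

```bash
cat > h.py <<'E'
from bench import robot
import cv2,numpy as np
def snap(n):
    s=robot.snapshot(n); s["T"]=np.array(s["T"]); return s
def cloud(s):
    h,w=s["range_z"].shape; u,v=np.meshgrid(np.arange(w),np.arange(h)); z=s["range_z"]
    p=np.stack([(u-s["cx"])/s["fx"]*z,(v-s["cy"])/s["fy"]*z,z],-1)
    return p@s["T"][:3,:3].T+s["T"][:3,3]
def ray(s,uv,z):
    uv=np.atleast_2d(uv).astype(float)
    d=np.c_[(uv[:,0]-s["cx"])/s["fx"],(uv[:,1]-s["cy"])/s["fy"],np.ones(len(uv))]@s["T"][:3,:3].T
    o=s["T"][:3,3]; return (o+d*((z-o[2])/d[:,2])[:,None])[:,:2]
def proj(s,p):
    c=(np.atleast_2d(p)-s["T"][:3,3])@s["T"][:3,:3]
    return np.c_[c[:,0]/c[:,2]*s["fx"]+s["cx"],c[:,1]/c[:,2]*s["fy"]+s["cy"]]
def crop(s,u0,v0,u1,v1,k,name):
    cv2.imwrite("pics/"+name,cv2.resize(s["color"][v0:v1,u0:u1,::-1],None,fx=k,fy=k,interpolation=cv2.INTER_CUBIC))
E
python3 - <<'E'
from h import *
for n,win in(("top",dict(c=(195,170,322,255),s=(135,205,185,245),p=(335,195,375,232))),("side",dict(c=(180,155,310,265),s=(155,135,200,185),p=(295,252,332,292)))):
    s=dict(np.load(n+"0.npz")); P=cloud(s); hsv=cv2.cvtColor(s["color"],cv2.COLOR_RGB2HSV)
    def sel(k,lo,hi):
        u0,v0,u1,v1=win[k]; m=np.zeros(P.shape[:2],bool); m[v0:v1,u0:u1]=1
        return m&(P[...,2]>lo)&(P[...,2]<hi)
    m=sel("c",.04,.06)&(hsv[...,1]<70); m=m.astype(np.uint8)
    c=max(cv2.findContours(m,0,1)[0],key=cv2.contourArea)
    w=ray(s,c[:,0],.05).astype(np.float32)*1000
    print(n,"ctrl",cv2.minAreaRect(w),"z",np.median(P[m>0][:,2]))
    m=sel("s",.07,.09); w=P[m][:,:2].astype(np.float32)*1000; print("stand",cv2.minAreaRect(w),m.sum())
    m=sel("s",.115,.15); q=P[m]; print("handle top",m.sum(),q.mean(0),cv2.minAreaRect(q[:,:2].astype(np.float32)*1000))
    m=sel("p",.042,.06).astype(np.uint8); c=max(cv2.findContours(m,0,1)[0],key=cv2.contourArea)
    print("pot",m.sum(),cv2.minEnclosingCircle(ray(s,c[:,0],.05).astype(np.float32)*1000))
    m=sel("c",.074,.09).astype(np.uint8)
    for c in cv2.findContours(m,0,1)[0]: print("knob",ray(s,c[:,0],.081).mean(0),cv2.contourArea(c))
s=dict(np.load("top0.npz")); crop(s,200,170,325,280,6,"c1.png")
t=dict(np.load("side0.npz")); 
a=cv2.resize(s["color"][205:245,135:180,::-1],None,fx=10,fy=10,interpolation=2)
b=cv2.resize(t["color"][138:188,150:195,::-1],None,fx=8,fy=8,interpolation=2)
cv2.imwrite("pics/c2.png",np.hstack([a[:400,:400],b[:400,:360]]))
E
```

```text
top ctrl ((542.3970947265625, 4.8287353515625), (328.3988952636719, 199.2150115966797), 89.95877838134766) z 0.04848512299948671
stand ((510.1141357421875, 299.9503479003906), (72.12156677246094, 69.64313507080078), 72.6402359008789) 537
handle top 44 [0.50951789 0.2981382  0.13026261] ((509.0596008300781, 299.6780090332031), (14.636449813842773, 17.000471115112305), 0.4973195791244507)
pot 110 ((529.8473510742188, -289.267333984375), 34.856143951416016)
knob [0.49015697 0.10986996] 14.0
knob [0.4921856 0.0409714] 16.5
side ctrl ((539.8842163085938, 0.1527099609375), (335.6322937011719, 204.93618774414062), 89.9216079711914) z 0.04978491857035794
stand ((542.4497680664062, 290.58892822265625), (83.44973754882812, 143.52223205566406), 81.42583465576172) 356
handle top 42 [0.50874952 0.29482795 0.12861419] ((509.8028869628906, 295.98345947265625), (23.177413940429688, 15.576987266540527), 82.31709289550781)
pot 151 ((528.5382080078125, -294.7352294921875), 36.57648849487305)
knob [0.49084932 0.03664299] 16.0
knob [0.48838812 0.10541638] 13.0
knob [0.51950449 0.26395888] 43.0
```

View pics/c1.png

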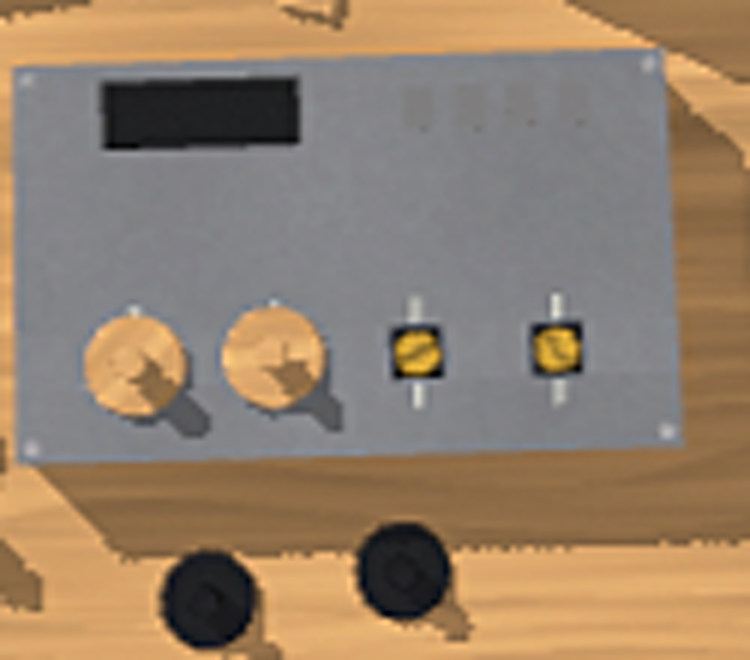

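View pics/c2.png

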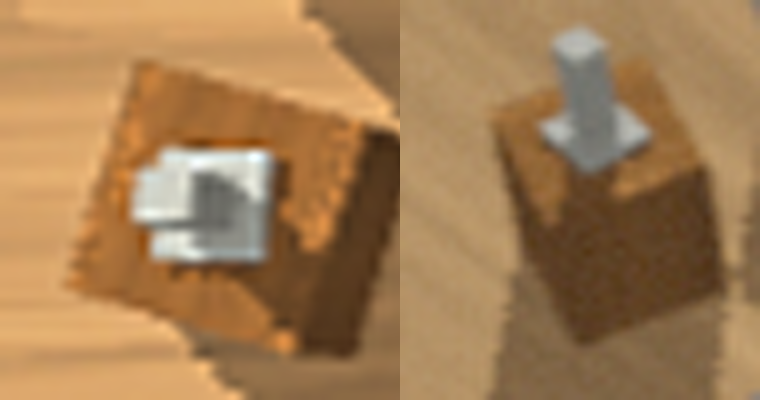

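```bash
cat >> h.py <<'E'
from scipy.spatial.transform import Rotation as Ro
def go(x,y,z,yaw=90):   # mm, deg -> row in tool axes from measured pose
    o=robot.get_obs(); R=Ro.from_euler("xyz",o["ee_rot"]); G=Ro.from_euler("xyz",[180,0,yaw],degrees=True)
    d=R.inv().apply(np.array([x,y,z])-o["tool_pos"]*1000); r=(R.inv()*G).as_rotvec(degrees=True)
    print("row",r.round(1),d.round(1))
E
python3 -c "
from h import *
go(490,107.6,120)"
```

```text
row [-0.1  0.1 75.6] [-447.8 -323.1   85. ]
```

>>> {"op": "arm_command", "data": {
  "targets": [0, 0, 75.6, -448, -323, 30, 0, 0, 0, 75.6, -448, -323, 30, 0, 0, 0, 75.6, -448, -323, 30, 0, 0, 0, 75.6, -448, -323, 30, 0, 0, 0, 75.6, -448, -323, 30, 0, 0, 0, 75.6, -448, -323, 30, 0, 0, 0, 75.6, -448, -323, 30, 0, 0, 0, 75.6, -448, -323, 30, 0, 0, 0, 75.6, -448, -323, 30, 0, 0, 0, 75.6, -448, -323, 30, 0, 0, 0, 75.6, -448, -323, 30, 0, 0, 0, 75.6, -448, -323, 85, 0, 0, 0, 75.6, -448, -323, 85, 0, 0, 0, 75.6, -448, -323, 85, 0, 0, 0, 75.6, -448, -323, 85, 0, 0, 0, 75.6, -448, -323, 85, 0]
}}

```text
time: 1.7
tool_pos: [0.4917, 0.1094, 0.1233]
ee_rot: [3.137, -0.001, 1.572]
wrist_force: [0.1, -0.2, 1.0]
width: 0.0471
finger_force: 0.0
```

```bash
python3 -c "
from h import *
go(490,107.6,59);o=robot.get_obs();print(o['joint_positions'],o['tool_pos'],o['ee_rot'],o['width'])
s=snap('side');crop(s,180,130,320,260,5,'d1.png');P=cloud(s)
"
```

```text
row [ 0.3 -0.   0.1] [-1.8 -2.  64.3]
[1.06106890e-01 1.15391619e-02 1.61349197e+00 1.91457541e-04
 1.51159148e+00 1.04775717e-01] [0.49171349 0.10935839 0.12329424] [ 3.13666986e+00 -7.09912670e-04  1.57211839e+00] 0.047104871912778346
```

View pics/d1.png

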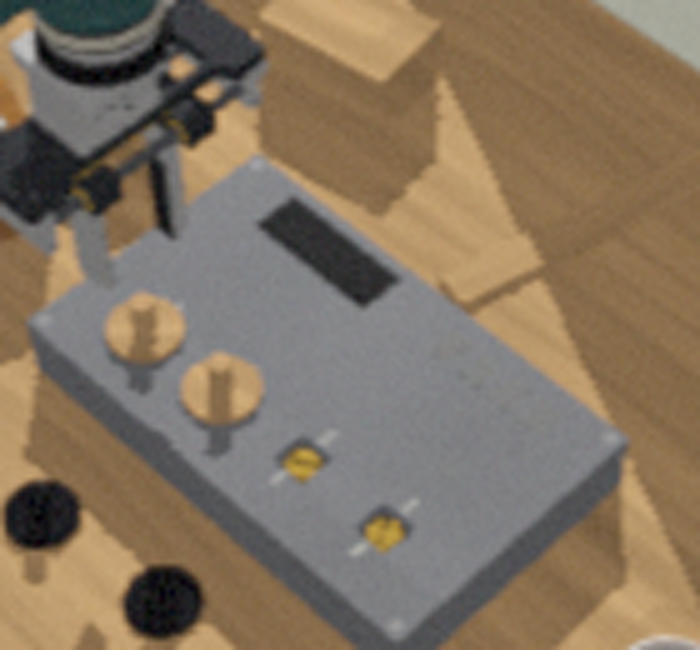

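Fingers straddle the left wooden cover (crop (145,330)), along x. The black caps at (40,515) and (162,600) are clear of the path.

>>> {"op": "arm_command", "data": {
  "targets": [0, 0, 0, -2, -2, 30, 0, 0, 0, 0, -2, -2, 50, 0, 0, 0, 0, -2, -2, 63, 0, 0, 0, 0, -2, -2, 63, 0, 0, 0, 0, -2, -2, 63, 0, 0, 0, 0, -2, -2, 63, 1, 0, 0, 0, -2, -2, 63, 1, 0, 0, 0, -2, -2, 63, 1, 0, 0, 0, -2, -2, 63, 1, 0, 0, 0, -2, -2, 63, 1, 0, 0, 0, -2, -2, 63, 1]
}}

```text
time: 2.85
tool_pos: [0.4888, 0.1063, 0.0579]
ee_rot: [3.141, -0.0, 1.57]
wrist_force: [-0.4, 0.4, 1.7]
width: 0.0151
finger_force: 30.0
```

>>> {"op": "arm_command", "data": {
  "targets": [0, 0, 0, 0, 0, -30, 1, 0, 0, 0, 0, 0, -30, 1, 0, 0, 0, 0, 45, -30, 1, 0, 0, 0, 0, 88, -30, 1, 0, 0, 0, 0, 88, -30, 1, 0, 0, 0, 0, 88, -30, 1, 0, 0, 0, 0, 88, -10, 1, 0, 0, 0, 0, 88, -1, 1, 0, 0, 0, 0, 88, -1, 1, 0, 0, 0, 0, 88, -1, 1, 0, 0, 0, 0, 88, -1, 0, 0, 0, 0, 0, 88, -1, 0, 0, 0, 0, 0, 88, -1, 0, 0, 0, 0, 0, 88, -1, 0, 0, 0, 0, 0, 88, -45, 0, 0, 0, 0, 0, 88, -45, 0, 0, 0, 0, 0, 88, -45, 0]
}}

```text
time: 4.55
tool_pos: [0.5777, 0.1063, 0.1043]
ee_rot: [3.138, -0.0, 1.57]
wrist_force: [1.1, 0.5, -0.6]
width: 0.0472
finger_force: 0.0
```

```bash
python3 -c "
from h import *
go(491,38,103);go(491,38,58);"
```

```text
row [ 0.2 -0.  -0. ] [-68.4 -86.7   0.9]
row [ 0.2 -0.  -0. ] [-68.4 -86.9  45.9]
```

>>> {"op": "arm_command", "data": {
  "targets": [0, 0, 0, -34, -43, 0, 0, 0, 0, 0, -68, -87, 0, 0, 0, 0, 0, -68, -87, 0, 0, 0, 0, 0, -68, -87, 0, 0, 0, 0, 0, -68, -87, 25, 0, 0, 0, 0, -68, -87, 45, 0, 0, 0, 0, -68, -87, 45, 0, 0, 0, 0, -68, -87, 45, 0, 0, 0, 0, -68, -87, 45, 1, 0, 0, 0, -68, -87, 45, 1, 0, 0, 0, -68, -87, 45, 1, 0, 0, 0, -68, -87, 45, 1, 0, 0, 0, -68, -87, 45, 1, 0, 0, 0, -68, -87, 45, 1]
}}

```text
time: 5.95
tool_pos: [0.4896, 0.0383, 0.0577]
ee_rot: [3.141, -0.0, 1.57]
wrist_force: [0.5, 0.1, 0.8]
width: 0.0152
finger_force: 30.0
```

>>> {"op": "arm_command", "data": {
  "targets": [0, 0, 0, 0, 0, -30, 1, 0, 0, 0, 0, 0, -30, 1, 0, 0, 0, 0, 45, -30, 1, 0, 0, 0, 0, 88, -30, 1, 0, 0, 0, 0, 88, -30, 1, 0, 0, 0, 0, 88, -30, 1, 0, 0, 0, 0, 88, -10, 1, 0, 0, 0, 0, 88, -1, 1, 0, 0, 0, 0, 88, -1, 1, 0, 0, 0, 0, 88, -1, 1, 0, 0, 0, 0, 88, -1, 0, 0, 0, 0, 0, 88, -1, 0, 0, 0, 0, 0, 88, -1, 0, 0, 0, 0, 0, 88, -1, 0, 0, 0, 0, 0, 88, -145, 0, 0, 0, 0, 0, 88, -145, 0, 0, 0, 0, 0, 88, -145, 0, 0, 0, 0, 0, 88, -145, 0]
}}

```text
time: 7.75
tool_pos: [0.5812, 0.0382, 0.2117]
ee_rot: [3.125, 0.0, 1.57]
wrist_force: [0.0, 0.2, 1.2]
width: 0.047
finger_force: 0.0
```

```bash
python3 -c "
from h import *
go(509,297,180)"
```

```text
row [ 0.9  0.  -0. ] [258.8 -72.8  30.5]
```

>>> {"op": "arm_command", "data": {
  "targets": [0, 0, 0, 259, -72, 0, 0, 0, 0, 0, 259, -72, 0, 0, 0, 0, 0, 259, -72, 0, 0, 0, 0, 0, 259, -72, 0, 0, 0, 0, 0, 259, -72, 0, 0, 0, 0, 0, 259, -72, 0, 0, 0, 0, 0, 259, -72, 30, 0, 0, 0, 0, 259, -72, 30, 0, 0, 0, 0, 259, -72, 30, 0, 0, 0, 0, 259, -72, 30, 0]
}}

```text
time: 8.75
tool_pos: [0.5062, 0.2968, 0.1734]
ee_rot: [3.14, -0.001, 1.569]
wrist_force: [-0.2, 0.1, 0.5]
width: 0.0472
finger_force: 0.0
```

```bash
python3 -c "
from h import *
go(509,297,93)
s=snap('side');t=snap('top')
import cv2
a=cv2.resize(s['color'][110:230,130:270,::-1],None,fx=4,fy=4,interpolation=2)
cv2.imwrite('pics/d2.png',a)"
```

```text
row [ 0.1 -0.  -0.1] [ 0.1  2.7 80.4]
```

View pics/d2.png

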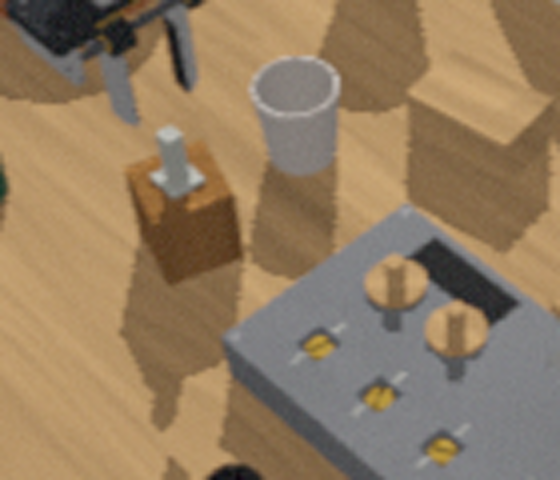

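Covers now sit on the panel behind the windows (crop (397,283) and (457,330)); the hand straddles the tool handle (172,145). Descend and grasp.

>>> {"op": "arm_command", "data": {
  "targets": [0, 0, 0, 0, 2.5, 40, 0, 0, 0, 0, 0, 2.5, 65, 0, 0, 0, 0, 0, 2.5, 80, 0, 0, 0, 0, 0, 2.5, 80, 0, 0, 0, 0, 0, 2.5, 80, 0, 0, 0, 0, 0, 2.5, 80, 1, 0, 0, 0, 0, 2.5, 80, 1, 0, 0, 0, 0, 2.5, 80, 1, 0, 0, 0, 0, 2.5, 80, 1, 0, 0, 0, 0, 2.5, 80, 1, 0, 0, 0, 0, 2.5, 80, 1, 0, 0, 0, 0, 2.5, 80, 1]
}}

```text
time: 10.05
tool_pos: [0.5084, 0.2974, 0.0931]
ee_rot: [3.141, -0.001, 1.57]
wrist_force: [0.3, 0.3, 2.0]
width: 0.0161
finger_force: 30.0
```

```bash
python3 -c "
from h import *
print(robot.get_obs()['tool_pos'])
t=snap('top');s=snap('side')
for n,s,w in(('top',t,(195,170,322,255)),('side',s,(180,155,310,265))):
  P=cloud(s);h=cv2.cvtColor(s['color'],cv2.COLOR_RGB2HSV);u0,v0,u1,v1=w
  m=cv2.inRange(h,(18,120,60),(35,255,255));k=np.zeros_like(m);k[v0:v1,u0:u1]=m[v0:v1,u0:u1]
  for c in cv2.findContours(k,0,1)[0]:
    if cv2.contourArea(c)>15: r=cv2.minEnclosingCircle(c);M=cv2.moments(c);print(n,r,ray(s,[[M['m10']/M['m00'],M['m01']/M['m00']]],.046)*1000)
"
```

```text
[0.50837067 0.2974357  0.09309531]
top ((222.2586212158203, 229.8103485107422), 3.9260668754577637) [[491.45111001 109.08765587]]
top ((245.5833282470703, 229.0), 3.9590954780578613) [[492.40312438  39.04015515]]
top ((269.0625, 228.46875), 3.9732766151428223) [[492.01207126 -30.84463701]]
top ((292.5, 228.0), 4.031229019165039) [[ 491.77660463 -100.35389024]]
side ((256.4285583496094, 236.0), 3.5715415477752686) [[ 490.83431375 -101.43051661]]
side ((240.0, 222.0), 3.1623775959014893) [[491.34583754 -31.98818554]]
side ((224.5, 209.0), 3.5000998973846436) [[491.37618146  37.921859  ]]
side ((209.0833282470703, 196.0), 3.0834381580352783) [[491.73510893 109.00330804]]
```

>>> {"op": "arm_command", "data": {
  "targets": [0, 0, 0, 0, 0, -30, 1, 0, 0, 0, 0, 0, -60, 1, 0, 0, 0, 0, 0, -100, 1, 0, 0, 0, 0, 0, -120, 1, 0, 0, 0, 0, 0, -120, 1, 0, 0, 0, 0, 0, -120, 1, 0, 0, 0, 0, 0, -120, 1]
}}

```text
time: 10.85
tool_pos: [0.507, 0.2967, 0.2095]
ee_rot: [-3.137, 0.002, 1.57]
wrist_force: [0.2, -0.1, -0.1]
width: 0.0158
finger_force: 30.0
```

```bash
python3 -c "
from h import *
o=robot.get_obs();print(o['tool_pos'])
go(529,-292,200);go(529,-292,98)
s=snap('side');p=proj(s,o['tool_pos'])[0].astype(int);print(p)
crop(s,p[0]-40,p[1]-30,p[0]+40,p[1]+50,7,'d3.png')"
```

```text
[0.50695316 0.296704   0.20952975]
row [-0.3  0.1 -0. ] [-588.7   22.4   10.6]
row [-0.3  0.1 -0. ] [-588.5   22.8  112.6]
[167 126]
```

View pics/d3.png

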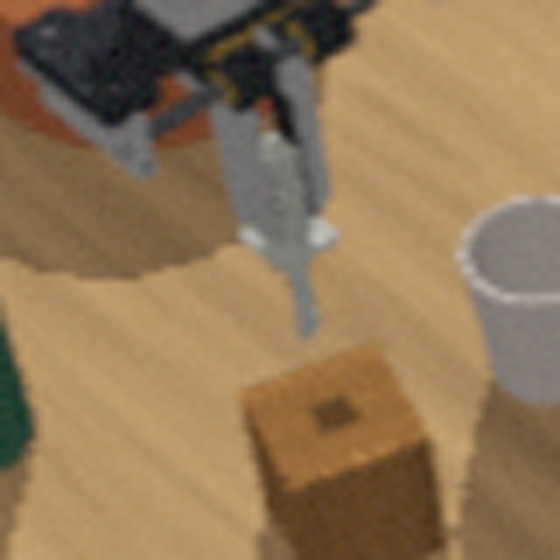

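The tool is held upright, tip at crop (308,335); the stand hole is at crop (333,412). Now to the pot.

>>> {"op": "arm_command", "data": {
  "targets": [0, 0, 0, -589, 22, 10, 1, 0, 0, 0, -589, 22, 10, 1, 0, 0, 0, -589, 22, 10, 1, 0, 0, 0, -589, 22, 10, 1, 0, 0, 0, -589, 22, 10, 1, 0, 0, 0, -589, 22, 10, 1, 0, 0, 0, -589, 22, 10, 1, 0, 0, 0, -589, 22, 10, 1, 0, 0, 0, -589, 22, 10, 1, 0, 0, 0, -589, 22, 10, 1, 0, 0, 0, -589, 22, 10, 1, 0, 0, 0, -589, 22, 10, 1, 0, 0, 0, -589, 22, 10, 1, 0, 0, 0, -589, 22, 10, 1, 0, 0, 0, -589, 22, 10, 1]
}}

```text
time: 12.4
tool_pos: [0.5295, -0.2905, 0.2015]
ee_rot: [-3.14, -0.002, 1.571]
wrist_force: [-1.0, -0.0, 0.1]
width: 0.0159
finger_force: 30.0
```

```bash
python3 -c "
from h import *
o=robot.get_obs();print(o['tool_pos'],o['ee_rot'],o['joint_positions'][[0,5]])
go(529,-292,98)
s=snap('side');p=proj(s,o['tool_pos'])[0].astype(int);print(p)
crop(s,p[0]-40,p[1]-30,p[0]+40,p[1]+60,6,'d4.png')
s=np.load('side0.npz')
print('hole rough')
"
```

```text
[ 0.52952663 -0.29047718  0.20145399] [-3.14015088e+00 -1.76565641e-03  1.57129857e+00] [-0.59596814 -0.59639175]
row [-0.1 -0.1  0. ] [ -1.7  -0.4 103.5]
[318 238]
hole rough
```

View pics/d4.png

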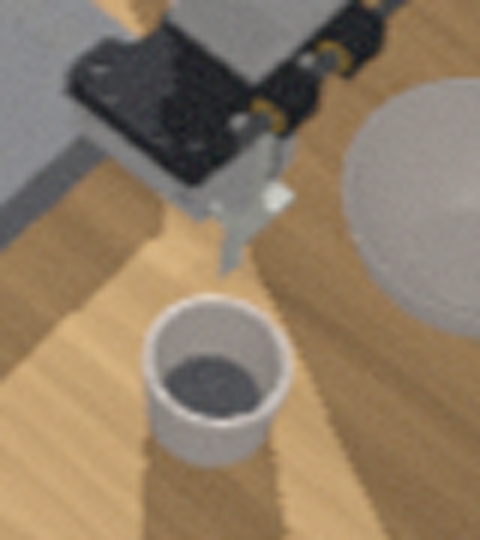

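The tip (crop (229,270)) hangs above the pot (centre of rim (217,365)). Dip it, then lift out.

>>> {"op": "arm_command", "data": {
  "targets": [0, 0, 0, -1.5, 0, 40, 1, 0, 0, 0, -1.5, 0, 80, 1, 0, 0, 0, -1.5, 0, 103, 1, 0, 0, 0, -1.5, 0, 103, 1, 0, 0, 0, -1.5, 0, 103, 1, 0, 0, 0, -1.5, 0, 103, 1, 0, 0, 0, -1.5, 0, 103, 1, 0, 0, 0, -1.5, 0, 103, 1, 0, 0, 0, -1.5, 0, 103, 1]
}}

```text
time: 13.35
tool_pos: [0.5302, -0.2936, 0.1005]
ee_rot: [3.14, 0.001, 1.57]
wrist_force: [-0.4, -0.3, -1.3]
width: 0.0156
finger_force: 30.0
```

>>> {"op": "arm_command", "data": {
  "targets": [0, 0, 0, 0, 0, -50, 1, 0, 0, 0, 0, 0, -95, 1, 0, 0, 0, 0, 0, -95, 1, 0, 0, 0, 0, 0, -95, 1, 0, 0, 0, 0, 0, -95, 1]
}}

```text
time: 13.85
tool_pos: [0.5291, -0.2929, 0.1929]
ee_rot: [-3.139, -0.002, 1.57]
wrist_force: [-1.2, 0.5, -0.3]
width: 0.016
finger_force: 30.0
```

```bash
python3 -c "
from h import *
go(491.6,-100.9,190);go(491.6,-100.9,140)
t=dict(np.load('side0.npz'));s=dict(np.load('top0.npz'))
# slot angles for windows 0,1 initially (top, top-plane z=.046)
"
```

```text
row [-0.1 -0.1 -0. ] [192.  -37.6   3.3]
row [-0.1 -0.1 -0. ] [191.9 -37.5  53.3]
```

```bash
cat > slots.py <<'E'
from h import *
W=[109.0,38.8,-31.4,-101.2][::-1]
def rect(img,s,x0,y0,z,half=18,k=6):
    n=half*k*2; v,u=np.mgrid[:n,:n]; X=x0+half-v/k; Y=y0+half-u/k   # up=+x left=+y
    p=proj(s,np.c_[X.ravel(),Y.ravel(),np.full(X.size,z)]/1000*np.array([1,1,1])).astype(np.float32).reshape(n,n,2)
    return cv2.remap(img.astype(np.float32),p[...,0],p[...,1],cv2.INTER_CUBIC)
def run(name,n=5,skip=()):
    rows=[]
    for c in("top","side"):
        ss=[snap(c) for _ in range(n)]; im=np.mean([s["color"] for s in ss],0); s=ss[0]; row=[]
        for i in (3,2,1,0):
            r=rect(im,s,491.6,W[i],46.); g=r.mean(-1); h=cv2.cvtColor(r.clip(0,255).astype(np.uint8),cv2.COLOR_RGB2HSV)
            m=cv2.morphologyEx(cv2.inRange(h,(15,90,70),(40,255,255)),3,np.ones((15,15)))
            cs=cv2.findContours(m,0,1)[0]
            if cs:
                (cx,cy),ra=cv2.minEnclosingCircle(max(cs,key=cv2.contourArea)); v,u=np.mgrid[:g.shape[0],:g.shape[1]]
                d=np.hypot(u-cx,v-cy)<7.5*6; w=np.where(d,np.clip(np.median(g[d])-g,0,None),0)
                X=-(v-cy)/6;Y=-(u-cx)/6; a=.5*np.arctan2(2*(w*X*Y).sum(),(w*(X*X-Y*Y)).sum())
                print(c,i,"angle deg",round(np.degrees(a),1),"centre",(491.6+18-cy/6).round(1),(W[i]+18-cx/6).round(1),"r",round(ra/6,1))
            row.append(cv2.resize(r,(190,190)))
        rows.append(np.hstack(row))
    cv2.imwrite("pics/"+name,np.vstack(rows)[...,::-1])
if __name__=="__main__":
    import sys; run(sys.argv[1])
E
python3 slots.py sl1.png
```

```text
Traceback (most recent call last):
  File "slots.py", line 24, in <module>
    import sys; run(sys.argv[1])
                ~~~^^^^^^^^^^^^^
  File "slots.py", line 19, in run
    print(c,i,"angle deg",round(np.degrees(a),1),"centre",(491.6+18-cy/6).round(1),(W[i]+18-cx/6).round(1),"r",round(ra/6,1))
                                                          ^^^^^^^^^^^^^^^^^^^^^
AttributeError: 'float' object has no attribute 'round'
```

```bash
sed -i 's/(491.6+18-cy\/6).round(1),(W\[i\]+18-cx\/6).round(1)/round(509.6-cy\/6,1),round(W[i]+18-cx\/6,1)/' slots.py; python3 slots.py sl1.png
```

```text
top 3 angle deg -13.4 centre 492.0 108.6 r 12.5
top 2 angle deg 25.9 centre 491.9 39.1 r 12.6
top 1 angle deg -63.6 centre 492.3 -30.7 r 12.6
top 0 angle deg 31.6 centre 492.2 -100.4 r 12.8
side 3 angle deg -15.9 centre 491.2 108.6 r 12.4
side 2 angle deg 31.4 centre 491.2 38.3 r 12.0
side 1 angle deg -66.1 centre 490.8 -31.9 r 12.3
side 0 angle deg 30.7 centre 490.7 -102.1 r 12.4[ WARN:0@3.628] global loadsave.cpp:1063 imwrite_ Unsupported depth image for selected encoder is fallbacked to CV_8U.
```

View pics/sl1.png

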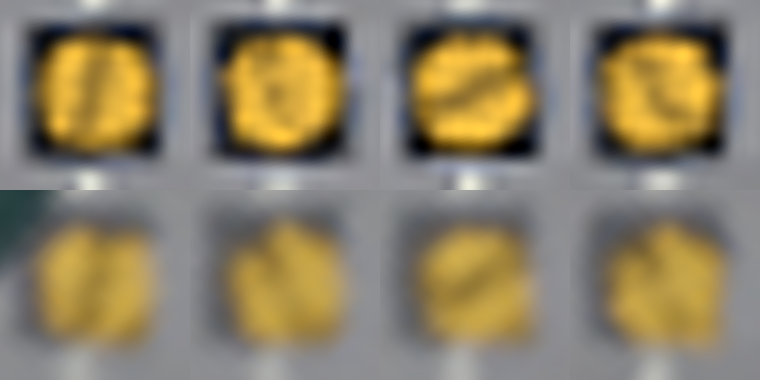

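Slots (top row, windows 3..0 left to right): about −14°, +28°, −65°, +33°; I'll hover over window 0 with yaw +35°, which also reveals how the blade faces.

>>> {"op": "arm_command", "data": {
  "targets": [0, 0, -35, 192, -37.5, 3, 1, 0, 0, -35, 192, -37.5, 3, 1, 0, 0, -35, 192, -37.5, 3, 1, 0, 0, -35, 192, -37.5, 3, 1, 0, 0, -35, 192, -37.5, 3, 1, 0, 0, -35, 192, -37.5, 30, 1, 0, 0, -35, 192, -37.5, 55, 1, 0, 0, -35, 192, -37.5, 55, 1, 0, 0, -35, 192, -37.5, 55, 1, 0, 0, -35, 192, -37.5, 55, 1]
}}

```text
time: 15.6
tool_pos: [0.4934, -0.1021, 0.1411]
ee_rot: [3.14, 0.002, 2.18]
wrist_force: [0.0, 0.4, 0.3]
width: 0.016
finger_force: 30.0
```

```bash
python3 -c "
from h import *
o=robot.get_obs();print(o['tool_pos'],o['ee_rot'])
ss=[snap('side') for _ in range(5)];s=ss[0];s['color']=np.mean([q['color'] for q in ss],0).round().astype(np.uint8);np.savez('tip.npz',**s)
q=o['tool_pos'].copy();q[2]-=.0731;p=proj(s,q)[0];print('tip px exp',p);u,v=p.astype(int);print(u-30,v-35)
crop(s,u-30,v-35,u+30,v+20,10,'e1.png')"
```

```text
[ 0.49337544 -0.10208447  0.14114378] [3.13992208e+00 2.24912161e-03 2.18020109e+00]
tip px exp [257.03628774 231.63218118]
227 196
```

View pics/e1.png

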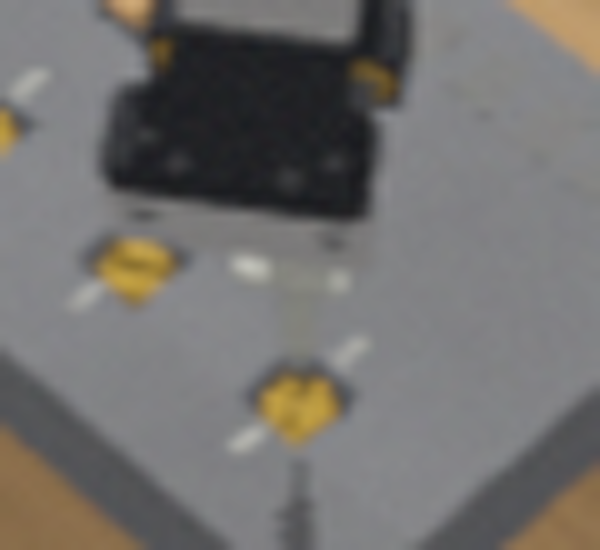

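```bash
python3 -c "
from h import *
s=dict(np.load('tip.npz'));c=s['color'].astype(int)
print('cols',list(range(248,267)))
for v in range(222,253): print(v,(c[v,248:267,0]).tolist(), (c[v,248:267].max(-1)-c[v,248:267].min(-1))[[5,7,8,9,10,11,13]].tolist(), s['range_z'][v,255:260].round(3).tolist())
"
```

```text
cols [248, 249, 250, 251, 252, 253, 254, 255, 256, 257, 258, 259, 260, 261, 262, 263, 264, 265, 266]
222 [132, 133, 165, 189, 185, 167, 135, 132, 131, 127, 127, 126, 127, 126, 125, 124, 127, 130, 130] [7, 5, 6, 4, 3, 3, 2] [1.3270000219345093, 1.3300000429153442, 1.3300000429153442, 1.2020000219345093, 1.2020000219345093]
223 [133, 134, 144, 162, 171, 162, 137, 132, 134, 135, 133, 134, 152, 149, 130, 128, 129, 131, 130] [8, 8, 7, 6, 6, 6, 5] [1.3250000476837158, 1.3270000219345093, 1.3289999961853027, 1.3250000476837158, 1.3250000476837158]
224 [135, 134, 132, 135, 139, 137, 130, 131, 135, 135, 136, 138, 157, 156, 131, 130, 131, 130, 129] [4, 5, 7, 8, 7, 7, 5] [1.3270000219345093, 1.3250000476837158, 1.3259999752044678, 1.3270000219345093, 1.3250000476837158]
225 [133, 133, 133, 132, 132, 131, 129, 126, 128, 128, 128, 131, 138, 136, 130, 131, 130, 129, 129] [3, 2, 6, 6, 4, 3, 1] [1.4199999570846558, 0.0, 1.3519999980926514, 1.3550000190734863, 1.4210000038146973]
226 [134, 136, 135, 134, 133, 133, 127, 128, 128, 129, 127, 130, 131, 129, 132, 130, 131, 131, 130] [3, 4, 6, 7, 2, 1, 4] 
[... 5132 characters left out ...]
47, 1.371999979019165, 1.3760000467300415, 1.3730000257492065]
250 [85, 97, 119, 128, 128, 127, 120, 101, 86, 89, 110, 128, 128, 129, 128, 130, 129, 130, 130] [2, 2, 3, 3, 3, 4, 4] [1.371000051498413, 1.375, 1.3669999837875366, 1.3609999418258667, 1.3680000305175781]
251 [80, 83, 99, 118, 128, 130, 114, 92, 85, 91, 114, 129, 130, 130, 128, 129, 131, 130, 124] [2, 2, 3, 2, 4, 3, 3] [1.3669999837875366, 1.3650000095367432, 1.3680000305175781, 1.3680000305175781, 1.3650000095367432]
252 [82, 82, 84, 97, 115, 127, 111, 86, 84, 90, 112, 129, 127, 129, 129, 129, 128, 119, 102] [2, 4, 3, 3, 2, 2, 4] [1.3589999675750732, 1.3630000352859497, 1.3619999885559082, 1.3650000095367432, 1.3639999628067017]
```

Depth shows the blade edge-on at (257,231–233): its broad side runs along world x at yaw 90°, and the tip lies on the TCP axis; the adjuster centre is at column 256.5. Correct and approach.

```bash
python3 -c "
from h import *
go(491.4,-101.4,124,124)"
```

```text
row [0.1 0.1 1. ] [ 1.  -1.1 16.5]
```

>>> {"op": "arm_command", "data": {
  "targets": [0, 0, 1, 1, -1.2, 8, 1, 0, 0, 1, 1, -1.2, 16, 1, 0, 0, 1, 1, -1.2, 16, 1, 0, 0, 1, 1, -1.2, 16, 1, 0, 0, 1, 1, -1.2, 18, 1, 0, 0, 1, 1, -1.2, 20, 1, 0, 0, 1, 1, -1.2, 22, 1, 0, 0, 1, 1, -1.2, 22, 1]
}}

```text
time: 16.65
tool_pos: [0.4909, -0.1014, 0.1173]
ee_rot: [3.142, 0.001, 2.164]
wrist_force: [0.7, -0.0, -0.7]
width: 0.0158
finger_force: 30.0
```

>>> {"op": "arm_command", "data": {
  "targets": [0, 0, 0, 0, 0, 1, 1, 0, 0, 0, 0, 0, 2, 1, 0, 0, 0, 0, 0, 3, 1, 0, 0, 0, 0, 0, 3, 1, 0, 0, 0, 0, 0, 3, 1]
}}

```text
time: 17.15
tool_pos: [0.4912, -0.1015, 0.1146]
ee_rot: [3.141, 0.001, 2.164]
wrist_force: [1.0, -1.4, 1.0]
width: 0.016
finger_force: 30.0
```

>>> {"op": "arm_command", "data": {
  "targets": [0, 0, 6, 0, 0, 0, 1, 0, 0, 12, 0, 0, 0, 1, 0, 0, 18, 0, 0, 0, 1, 0, 0, 24, 0, 0, 0, 1, 0, 0, 30, 0, 0, 0, 1, 0, 0, 34, 0, 0, 0, 1, 0, 0, 40, 0, 0, 0, 1, 0, 0, 40, 0, 0, 0, 1, 0, 0, 40, 0, 0, 0, 1]
}}

```text
time: 18.05
tool_pos: [0.491, -0.1017, 0.1146]
ee_rot: [3.141, 0.001, 1.468]
wrist_force: [1.5, -2.3, -0.2]
width: 0.0156
finger_force: 30.0
```

```bash
python3 -c "
from h import *
o=robot.get_obs();print(o['tool_pos'],o['ee_rot'],o['wrist_force'],o['wrist_torque'])"; python3 slots.py sl2.png 2>/dev/null| grep ' 0 '
```

```text
[ 0.49104294 -0.10166601  0.11455931] [3.14080141e+00 1.03104947e-03 1.46762908e+00] [ 1.47934097 -2.33582955 -0.20824213] [-0.78674162 -0.27975544  0.04151065]
side 0 angle deg 48.2 centre 490.5 -102.1 r 12.5
```

>>> {"op": "arm_command", "data": {
  "targets": [0, 0, -6, 0, 0, 0, 1, 0, 0, -6, 0, 0, 0, 1, 0, 0, -6, 1, 0, 0, 1, 0, 0, -6, 2, 0, 0, 1, 0, 0, -6, 2, 0, 0, 1, 0, 0, -6, 2, 0, 0, 1]
}}

```text
time: 19.15
tool_pos: [0.4911, -0.0998, 0.1146]
ee_rot: [3.141, 0.001, 1.568]
wrist_force: [0.9, -6.0, -0.4]
width: 0.0157
finger_force: 30.0
```

>>> {"op": "arm_command", "data": {
  "targets": [0, 0, 0, -1, 0, 0, 1, 0, 0, 0, -2, 0, 0, 1, 0, 0, 0, -3, 0, 0, 1, 0, 0, 0, -4, 0, 0, 1, 0, 0, 0, -4, 0, 0, 1, 0, 0, 0, -4, 0, 0, 1]
}}

```text
time: 19.75
tool_pos: [0.4901, -0.1019, 0.1138]
ee_rot: [-3.139, -0.003, 1.571]
wrist_force: [-1.6, 1.3, -0.6]
width: 0.0158
finger_force: 30.0
```

>>> {"op": "arm_command", "data": {
  "targets": [0, 0, 0, 0, 0, 0, 1, 0, 0, 0, 0, 0, 0, 1, 0, 0, 0, 0, 0, 0, 1]
}}

```text
time: 20.05
tool_pos: [0.4902, -0.1021, 0.1139]
ee_rot: [-3.14, -0.002, 1.571]
wrist_force: [-1.7, 4.5, -2.3]
width: 0.0153
finger_force: 30.0
```

```bash
python3 -c "
from h import *
o=robot.get_obs();print(o['tool_pos'],o['ee_rot'],o['wrist_force'],o['wrist_torque'],o['qvel'])"
```

```text
[ 0.4902356  -0.10209416  0.1138886 ] [-3.13953882e+00 -2.30637666e-03  1.57067315e+00] [-1.65755943  4.49252309 -2.32521591] [0.8953651  0.50434755 0.01147619] [-0.00116509  0.00093486 -0.00120267 -0.00226612 -0.00017651 -0.00112891]
```

>>> {"op": "arm_command", "data": {
  "targets": [0, 0, 0, 1.2, 0, 0, 1, 0, 0, 0, 2.2, 0, 0, 1, 0, 0, 0, 2.2, 3, 0, 1, 0, 0, 0, 2.2, 5, 0, 1, 0, 0, 0, 2.2, 7, 0, 1, 0, 0, 0, 2.2, 9, 0, 1, 0, 0, 0, 2.2, 9, 0, 1, 0, 0, 0, 2.2, 9, 0, 1, 0, 0, 0, 2.2, 9, 0, 1]
}}

```text
time: 20.95
tool_pos: [0.5001, -0.1008, 0.1144]
ee_rot: [3.141, -0.0, 1.57]
wrist_force: [-0.0, 3.6, -0.5]
width: 0.0158
finger_force: 30.0
```

>>> {"op": "arm_command", "data": {
  "targets": [0, 0, 0, 0, -3, 0, 1, 0, 0, 0, 0, -6, 0, 1, 0, 0, 0, 0, -9, 0, 1, 0, 0, 0, 0, -12, 0, 1, 0, 0, 0, 0, -15, 0, 1, 0, 0, 0, 0, -17, 0, 1, 0, 0, 0, 0, -17, 0, 1, 0, 0, 0, 0, -17, 0, 1, 0, 0, 0, 0, -17, 0, 1]
}}

```text
time: 21.85
tool_pos: [0.4851, -0.1017, 0.115]
ee_rot: [3.136, 0.002, 1.57]
wrist_force: [5.2, -0.9, -2.5]
width: 0.0159
finger_force: 30.0
```

>>> {"op": "arm_command", "data": {
  "targets": [0, 0, 0, 0, 4, 0, 1, 0, 0, 0, 0, 8, 0, 1, 0, 0, 0, 0, 12, 0, 1, 0, 0, 0, 0, 16, 0, 1, 0, 0, 0, 0, 18, 0, 1, 0, 0, 0, 0, 18, 0, 1, 0, 0, 0, 0, 18, 0, 1, 0, 0, 0, 0, 18, 0, 1]
}}

```text
time: 22.65
tool_pos: [0.5003, -0.1006, 0.114]
ee_rot: [-3.14, -0.001, 1.57]
wrist_force: [-3.2, 2.2, -0.7]
width: 0.0161
finger_force: 30.0
```

>>> {"op": "arm_command", "data": {
  "targets": [0, 0, 0, -0.4, -4, 0, 1, 0, 0, 0, -0.4, -9, 0, 1, 0, 0, 0, -0.4, -9.3, 0, 1, 0, 0, 0, -0.4, -9.3, 0, 1, 0, 0, 7, -0.4, -9.3, 0, 1, 0, 0, 7, -0.4, -9.3, 0, 1, 0, 0, 7, -0.4, -9.3, 0, 1, 0, 0, 0, -0.4, -9.3, 0, 1, 0, 0, -7, -0.4, -9.3, 0, 1, 0, 0, -7, -0.4, -9.3, 0, 1, 0, 0, -7, -0.4, -9.3, 0, 1, 0, 0, 0, -0.4, -9.3, 0, 1, 0, 0, 0, -0.4, -9.3, 0, 1, 0, 0, 0, -0.4, -9.3, 0, 1]
}}

```text
time: 24.05
tool_pos: [0.4918, -0.1014, 0.1144]
ee_rot: [3.141, -0.0, 1.572]
wrist_force: [-0.4, 0.7, -0.6]
width: 0.016
finger_force: 30.0
```

>>> {"op": "arm_command", "data": {
  "targets": [0, 0, 0, 0, 0, -15, 1, 0, 0, 0, 0, 0, -22, 1, 0, 0, 20, 30, 0.5, -22, 1, 0, 0, 40, 60, 0.8, -22, 1, 0, 0, 65, 70.3, 0.8, -22, 1, 0, 0, 65, 70.3, 0.8, -22, 1, 0, 0, 65, 70.3, 0.8, -22, 1, 0, 0, 65, 70.3, 0.8, -22, 1, 0, 0, 65, 70.3, 0.8, -22, 1, 0, 0, 65, 70.3, 0.8, -22, 1, 0, 0, 65, 70.3, 0.8, -22, 1, 0, 0, 65, 70.3, 0.8, -22, 1, 0, 0, 65, 70.3, 0.8, -22, 1]
}}

```text
time: 25.35
tool_pos: [0.4926, -0.0312, 0.1366]
ee_rot: [3.141, -0.0, 0.437]
wrist_force: [0.4, -0.1, 0.4]
width: 0.0159
finger_force: 30.0
```

```bash
python3 slots.py sl2.png 2>/dev/null;python3 -c "
from h import *
o=robot.get_obs();print(o['tool_pos'],o['ee_rot']);go(492.6,-31.1,114.3,25)"
```

```text
top 3 angle deg -13.3 centre 491.9 108.6 r 12.4
side 3 angle deg -17.8 centre 491.2 108.5 r 12.4
side 2 angle deg 30.1 centre 491.3 38.2 r 12.1
side 1 angle deg -64.5 centre 490.9 -32.4 r 12.2
side 0 angle deg 6.5 centre 491.0 -101.8 r 12.4
[ 0.49251873 -0.03105421  0.1364482 ] [-3.14152690e+00 -1.76495882e-05  4.35933468e-01]
row [-0. -0. -0.] [ 0.1  0.1 22.1]
```

View pics/sl2.png

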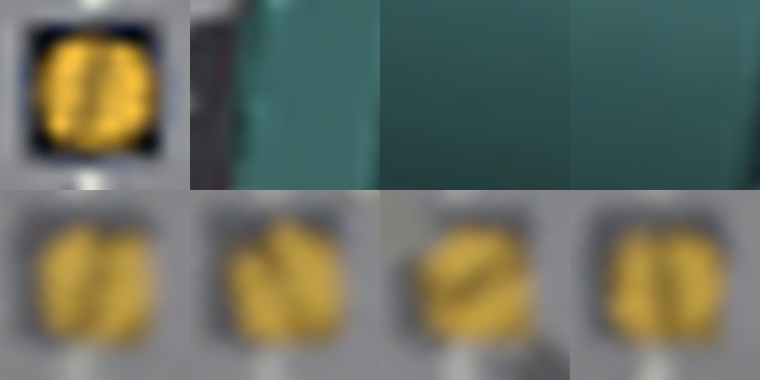

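Bottom-right patch (665,285): window 0's slot is now upright, near 0. Descend into window 1.

>>> {"op": "arm_command", "data": {
  "targets": [0, 0, 0, 0, 0, 10, 1, 0, 0, 0, 0, 0, 14, 1, 0, 0, 0, 0, 0, 16, 1, 0, 0, 0, 0, 0, 18, 1, 0, 0, 0, 0, 0, 19, 1, 0, 0, 0, 0, 0, 20, 1, 0, 0, 0, 0, 0, 20, 1]
}}

```text
time: 26.55
tool_pos: [0.4925, -0.0311, 0.1164]
ee_rot: [-3.141, 0.0, 0.436]
wrist_force: [-0.1, 1.1, -1.4]
width: 0.0157
finger_force: 30.0
```

>>> {"op": "arm_command", "data": {
  "targets": [0, 0, 0, 0, 0, 1, 1, 0, 0, 0, 0, 0, 2, 1, 0, 0, -6, 0, 0, 2, 1, 0, 0, -12, 0, 0, 2, 1, 0, 0, -18, 0, 0, 2, 1, 0, 0, -24, 0, 0, 2, 1, 0, 0, -30, 0, 0, 2, 1, 0, 0, -36, 0, 0, 2, 1, 0, 0, -42, 0, 0, 2, 1, 0, 0, -48, 0, 0, 2, 1, 0, 0, -54, 0, 0, 2, 1, 0, 0, -60, 0, 0, 2, 1, 0, 0, -66, 0, 0, 2, 1, 0, 0, -72, 0, 0, 2, 1, 0, 0, -72, 0, 0, 2, 1, 0, 0, -72, 0, 0, 2, 1, 0, 0, -65, 0, 0, 2, 1, 0, 0, -58, 0, 0, 2, 1, 0, 0, -58, 0, 0, 2, 1, 0, 0, -65, 0, 0, 2, 1]
}}

```text
time: 28.55
tool_pos: [0.4927, -0.031, 0.1145]
ee_rot: [3.141, -0.0, 1.575]
wrist_force: [0.3, 0.1, 0.2]
width: 0.0155
finger_force: 30.0
```

>>> {"op": "arm_command", "data": {
  "targets": [0, 0, 0, 0, 0, -15, 1, 0, 0, 0, 0, 0, -22, 1, 0, 0, -14, 35, 0, -22, 1, 0, 0, -28, 70, 0, -22, 1, 0, 0, -28, 70, 0, -22, 1, 0, 0, -28, 70, 0, -22, 1, 0, 0, -28, 70, 0, -22, 1, 0, 0, -28, 70, 0, -22, 1, 0, 0, -28, 70, 0, -22, 1]
}}

```text
time: 29.45
tool_pos: [0.4926, 0.0387, 0.1365]
ee_rot: [3.141, 0.0, 2.058]
wrist_force: [-0.6, -0.3, -0.9]
width: 0.0163
finger_force: 30.0
```

```bash
python3 slots.py sl3.png 2>/dev/null;python3 -c "
from h import *
o=robot.get_obs();print(o['tool_pos'],o['ee_rot']);go(492.6,38.9,114.4,118)"
```

```text
top 0 angle deg 9.2 centre 492.1 -100.1 r 12.8
side 3 angle deg -16.2 centre 491.2 108.6 r 12.4
side 2 angle deg 31.5 centre 491.0 37.7 r 12.4
side 1 angle deg -11.3 centre 490.9 -32.0 r 12.4
side 0 angle deg 7.4 centre 491.0 -101.7 r 12.4
[0.49256634 0.03891904 0.13646064] [ 3.14151906e+00 -8.74708579e-05  2.05886122e+00]
row [ 0. -0. -0.] [-0.   0.  22.1]
```

>>> {"op": "arm_command", "data": {
  "targets": [0, 0, 0, 0, 0, 10, 1, 0, 0, 0, 0, 0, 14, 1, 0, 0, 0, 0, 0, 16, 1, 0, 0, 0, 0, 0, 18, 1, 0, 0, 0, 0, 0, 19, 1, 0, 0, 0, 0, 0, 20, 1, 0, 0, 0, 0, 0, 20, 1]
}}

```text
time: 30.65
tool_pos: [0.4926, 0.0389, 0.1165]
ee_rot: [3.141, 0.0, 2.059]
wrist_force: [-0.4, -0.3, -0.2]
width: 0.0161
finger_force: 30.0
```

>>> {"op": "arm_command", "data": {
  "targets": [0, 0, 0, 0, 0, 1, 1, 0, 0, 0, 0, 0, 2, 1, 0, 0, 0, 0, 0, 2.6, 1, 0, 0, 0, 0, 0, 2.6, 1]
}}

```text
time: 31.05
tool_pos: [0.4925, 0.039, 0.1138]
ee_rot: [-3.141, -0.0, 2.059]
wrist_force: [-0.2, 0.2, -0.5]
width: 0.0156
finger_force: 30.0
```

>>> {"op": "arm_command", "data": {
  "targets": [0, 0, 6, 0, 0, 0, 1, 0, 0, 12, 0, 0, 0, 1, 0, 0, 18, 0, 0, 0, 1, 0, 0, 24, 0, 0, 0, 1, 0, 0, 30, 0, 0, 0, 1, 0, 0, 36, 0, 0, 0, 1, 0, 0, 40, 0, 0, 0, 1, 0, 0, 40, 0, 0, 0, 1, 0, 0, 40, 0, 0, 0, 1, 0, 0, 32, 0, 0, 0, 1, 0, 0, 24, 0, 0, 0, 1, 0, 0, 16, 0, 0, 0, 1, 0, 0, 16, 0, 0, 0, 1, 0, 0, 16, 0, 0, 0, 1, 0, 0, 22, 0, 0, 0, 1, 0, 0, 28, 0, 0, 0, 1, 0, 0, 28, 0, 0, 0, 1]
}}

```text
time: 32.75
tool_pos: [0.4926, 0.0388, 0.1139]
ee_rot: [3.141, 0.0, 1.569]
wrist_force: [0.5, 0.3, 1.0]
width: 0.016
finger_force: 30.0
```

>>> {"op": "arm_command", "data": {
  "targets": [0, 0, 0, 0, 0, -15, 1, 0, 0, 0, 0, 0, -22, 1, 0, 0, 8, 35, 0, -22, 1, 0, 0, 15, 70, 0, -22, 1, 0, 0, 15, 70, 0, -22, 1, 0, 0, 15, 70, 0, -22, 1, 0, 0, 15, 70, 0, -22, 1, 0, 0, 15, 70, 0, -22, 1]
}}

```text
time: 33.55
tool_pos: [0.4927, 0.108, 0.1359]
ee_rot: [3.142, 0.0, 1.308]
wrist_force: [-0.1, -0.5, -1.0]
width: 0.0154
finger_force: 30.0
```

```bash
python3 slots.py sl3.png 2>/dev/null;python3 -c "
from h import *
o=robot.get_obs();print(o['tool_pos'],o['ee_rot']);go(492.6,108.9,113.8,75)"
```

```text
top 2 angle deg 3.9 centre 492.5 38.9 r 12.5
top 1 angle deg -7.7 centre 491.9 -31.1 r 12.7
top 0 angle deg 9.3 centre 492.1 -100.1 r 12.8
side 3 angle deg -20.0 centre 491.0 107.8 r 12.6
side 2 angle deg 1.1 centre 491.2 38.4 r 12.2
side 1 angle deg -10.5 centre 490.9 -31.9 r 12.3
side 0 angle deg 6.8 centre 491.1 -101.8 r 12.5
[0.49259904 0.10888365 0.13587911] [ 3.14157385e+00 -3.98624092e-05  1.30847543e+00]
row [ 0. -0. -0.] [ 0.  -0.  22.1]
```

View pics/sl3.png

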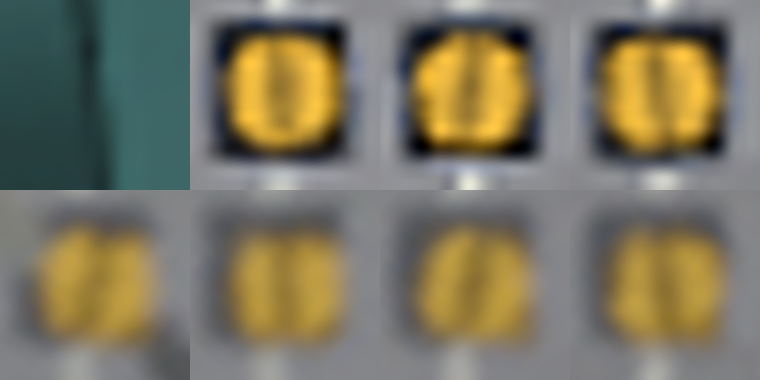

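Window 2 is good (~+2°); windows 1 and 0 remain ~−9° and +8°, so I'll touch them up after window 3.

>>> {"op": "arm_command", "data": {
  "targets": [0, 0, 0, 0, 0, 10, 1, 0, 0, 0, 0, 0, 14, 1, 0, 0, 0, 0, 0, 16, 1, 0, 0, 0, 0, 0, 18, 1, 0, 0, 0, 0, 0, 19, 1, 0, 0, 0, 0, 0, 20, 1, 0, 0, 0, 0, 0, 20, 1]
}}

```text
time: 34.75
tool_pos: [0.4926, 0.109, 0.1159]
ee_rot: [3.142, -0.0, 1.309]
wrist_force: [0.3, 0.1, 0.2]
width: 0.0158
finger_force: 30.0
```

>>> {"op": "arm_command", "data": {
  "targets": [0, 0, 0, 0, 0, 1, 1, 0, 0, 0, 0, 0, 2, 1, 0, 0, 0, 0, 0, 2, 1]
}}

```text
time: 35.05
tool_pos: [0.4925, 0.109, 0.1137]
ee_rot: [-3.141, -0.0, 1.309]
wrist_force: [-0.2, -0.2, -0.3]
width: 0.0161
finger_force: 30.0
```

>>> {"op": "arm_command", "data": {
  "targets": [0, 0, -6, 0, 0, 0, 1, 0, 0, -12, 0, 0, 0, 1, 0, 0, -18, 0, 0, 0, 1, 0, 0, -24, 0, 0, 0, 1, 0, 0, -27, 0, 0, 0, 1, 0, 0, -27, 0, 0, 0, 1, 0, 0, -27, 0, 0, 0, 1, 0, 0, -20, 0, 0, 0, 1, 0, 0, -12, 0, 0, 0, 1, 0, 0, -4, 0, 0, 0, 1, 0, 0, -3, 0, 0, 0, 1, 0, 0, -3, 0, 0, 0, 1, 0, 0, -9, 0, 0, 0, 1, 0, 0, -15, 0, 0, 0, 1, 0, 0, -15, 0, 0, 0, 1]
}}

```text
time: 36.55
tool_pos: [0.4926, 0.1088, 0.1139]
ee_rot: [-3.142, 0.0, 1.572]
wrist_force: [0.7, 0.1, -1.0]
width: 0.0155
finger_force: 30.0
```

>>> {"op": "arm_command", "data": {
  "targets": [0, 0, 0, 0, 0, -15, 1, 0, 0, 0, 0, 0, -22, 1, 0, 0, 4, -50, 0, -22, 1, 0, 0, 8, -100, 0, -22, 1, 0, 0, 8, -140, 0, -22, 1, 0, 0, 8, -140, 0, -22, 1, 0, 0, 8, -140, 0, -22, 1, 0, 0, 8, -140, 0, -22, 1, 0, 0, 8, -140, 0, -22, 1]
}}

```text
time: 37.45
tool_pos: [0.4926, -0.0298, 0.1359]
ee_rot: [3.142, -0.0, 1.433]
wrist_force: [-0.4, 0.1, -1.2]
width: 0.0157
finger_force: 30.0
```

```bash
python3 slots.py sl4.png 2>/dev/null;python3 -c "
from h import *
o=robot.get_obs();print(o['tool_pos'],o['ee_rot']);go(492.6,-31.1,113.8,82)"
```

```text
top 3 angle deg -2.0 centre 492.2 109.0 r 12.6
side 3 angle deg -8.1 centre 489.3 109.7 r 11.9
side 2 angle deg 1.1 centre 491.0 38.3 r 12.1
side 1 angle deg -10.8 centre 490.7 -32.2 r 12.5
side 0 angle deg 7.6 centre 490.9 -101.5 r 12.4
[ 0.4925412  -0.03094811  0.13585907] [-3.14158405e+00 -1.09184102e-04  1.43080835e+00]
row [-0. -0. -0.] [-0.1  0.1 22.1]
```

Window 3 is near 0 now. Window 1: insert at −8°, wiggle ±12°.

>>> {"op": "arm_command", "data": {
  "targets": [0, 0, 0, 0, 0, 10, 1, 0, 0, 0, 0, 0, 14, 1, 0, 0, 0, 0, 0, 16, 1, 0, 0, 0, 0, 0, 18, 1, 0, 0, 0, 0, 0, 20, 1, 0, 0, 0, 0, 0, 20, 1]
}}

```text
time: 38.55
tool_pos: [0.4924, -0.031, 0.1156]
ee_rot: [-3.141, -0.0, 1.431]
wrist_force: [-0.5, -0.3, -1.1]
width: 0.0155
finger_force: 30.0
```

>>> {"op": "arm_command", "data": {
  "targets": [0, 0, 0, 0, 0, 1, 1, 0, 0, 0, 0, 0, 2, 1, 0, 0, -6, 0, 0, 2, 1, 0, 0, -12, 0, 0, 2, 1, 0, 0, -18, 0, 0, 2, 1, 0, 0, -20, 0, 0, 2, 1, 0, 0, -20, 0, 0, 2, 1, 0, 0, -20, 0, 0, 2, 1, 0, 0, -12, 0, 0, 2, 1, 0, 0, -4, 0, 0, 2, 1, 0, 0, 4, 0, 0, 2, 1, 0, 0, 4, 0, 0, 2, 1, 0, 0, 4, 0, 0, 2, 1, 0, 0, -2, 0, 0, 2, 1, 0, 0, -8, 0, 0, 2, 1, 0, 0, -8, 0, 0, 2, 1]
}}

```text
time: 40.15
tool_pos: [0.4925, -0.0312, 0.1139]
ee_rot: [-3.142, 0.0, 1.572]
wrist_force: [0.1, 0.3, 0.3]
width: 0.0158
finger_force: 30.0
```

>>> {"op": "arm_command", "data": {
  "targets": [0, 0, 0, 0, 0, -15, 1, 0, 0, 0, 0, 0, -22, 1, 0, 0, -4, -35, 0, -22, 1, 0, 0, -8, -70, 0, -22, 1, 0, 0, -8, -70, 0, -22, 1, 0, 0, -8, -70, 0, -22, 1, 0, 0, -8, -70, 0, -22, 1, 0, 0, -8, -70, 0, -22, 1]
}}

```text
time: 40.95
tool_pos: [0.4925, -0.1001, 0.1359]
ee_rot: [3.141, -0.0, 1.711]
wrist_force: [-0.2, 1.0, -1.3]
width: 0.0158
finger_force: 30.0
```

```bash
python3 -c "
from h import *
o=robot.get_obs();print(o['tool_pos'],o['ee_rot']);go(492.6,-101.1,113.8,98)"
```

```text
[ 0.49251878 -0.10007398  0.13586797] [ 3.14149084e+00 -3.81394238e-04  1.71083166e+00]
row [ 0. -0.  0.] [-1.  -0.1 22.1]
```

>>> {"op": "arm_command", "data": {
  "targets": [0, 0, 0, 0, 0, 10, 1, 0, 0, 0, 0, 0, 14, 1, 0, 0, 0, 0, 0, 16, 1, 0, 0, 0, 0, 0, 18, 1, 0, 0, 0, 0, 0, 20, 1, 0, 0, 0, 0, 0, 20, 1]
}}

```text
time: 41.55
tool_pos: [0.4924, -0.101, 0.1156]
ee_rot: [-3.141, -0.0, 1.71]
wrist_force: [0.1, -0.1, -0.7]
width: 0.0157
finger_force: 30.0
```

>>> {"op": "arm_command", "data": {
  "targets": [0, 0, 0, 0, 0, 1, 1, 0, 0, 0, 0, 0, 2, 1, 0, 0, 6, 0, 0, 2, 1, 0, 0, 12, 0, 0, 2, 1, 0, 0, 18, 0, 0, 2, 1, 0, 0, 20, 0, 0, 2, 1, 0, 0, 20, 0, 0, 2, 1, 0, 0, 20, 0, 0, 2, 1, 0, 0, 12, 0, 0, 2, 1, 0, 0, 4, 0, 0, 2, 1, 0, 0, -4, 0, 0, 2, 1, 0, 0, -4, 0, 0, 2, 1, 0, 0, -4, 0, 0, 2, 1, 0, 0, 2, 0, 0, 2, 1, 0, 0, 8, 0, 0, 2, 1, 0, 0, 8, 0, 0, 2, 1, 0, 0, 8, 0, 0, 2, 1, 0, 0, 8, 0, 0, 2, 1]
}}

```text
time: 43.35
tool_pos: [0.4925, -0.1011, 0.1139]
ee_rot: [3.141, 0.0, 1.571]
wrist_force: [-0.5, 0.6, -1.3]
width: 0.0156
finger_force: 30.0
```

>>> {"op": "arm_command", "data": {
  "targets": [0, 0, 0, 0, 0, -30, 1, 0, 0, 0, 0, 0, -60, 1, 0, 0, 0, 0, 0, -85, 1, 0, 0, 0, 50, 0, -85, 1, 0, 0, 0, 100, 0, -85, 1, 0, 0, 0, 150, 0, -85, 1, 0, 0, 0, 200, 0, -85, 1, 0, 0, 0, 250, 0, -85, 1, 0, 0, 0, 300, 0, -85, 1, 0, 0, 0, 340, 0, -85, 1, 0, 0, 0, 340, 0, -85, 1, 0, 0, 0, 340, 0, -85, 1, 0, 0, 0, 340, 0, -85, 1]
}}

```text
time: 44.65
tool_pos: [0.4928, 0.238, 0.1989]
ee_rot: [3.142, 0.001, 1.57]
wrist_force: [-0.2, -0.3, -0.7]
width: 0.0157
finger_force: 30.0
```

```bash
python3 slots.py sl5.png 2>/dev/null; python3 -c "
from h import *
o=robot.get_obs();print(o['tool_pos'],o['ee_rot']);go(508.5,297.4,200,90)
s=snap('side');np.savez('side1.npz',**s);t=snap('top');np.savez('top1.npz',**t)
for n,q,w in(('side',s,(155,135,200,185)),):
  g=cv2.cvtColor(q['color'],cv2.COLOR_RGB2GRAY)[148:162,166:184];print(g)
a=proj(s,[.509,.297,.08]);print(a, ray(s,[174.6-.5,154.9-.5],.08)*1000)
"
```

```text
top 3 angle deg -2.0 centre 492.1 109.0 r 12.7
top 2 angle deg 3.9 centre 492.5 39.0 r 12.6
top 1 angle deg -3.2 centre 492.0 -30.4 r 12.8
top 0 angle deg 4.2 centre 492.2 -100.5 r 12.7
side 3 angle deg -2.9 centre 491.2 108.4 r 12.4
side 2 angle deg 0.7 centre 491.1 38.4 r 12.1
side 1 angle deg -6.8 centre 490.8 -31.9 r 12.3
side 0 angle deg 1.0 centre 491.3 -101.6 r 12.7
[0.49269712 0.23868423 0.1989454 ] [ 3.14154369e+00 -1.19517912e-04  1.56985192e+00]
row [ 0.  -0.  -0.1] [58.7 15.7 -1. ]
[[155 152 144 140 128 124 125 123 128 131 131 127 122 117 112 114 126 143]
 [149 135 128 123 126 122 116 122 120 123 123 123 119 118 110 113 117 134]
 [131 135 125 124 121 120 117 116 116 115 117 121 124 118 119 114 117 126]
 [125 124 120 117 114 115 117 110 116 114 111 119 127 124 115 119 120 121]
 [115 117 114 115 111 115 113 116 107  93  99 121 124 124 122 118 114 113]
 [115 113 115 110 115 106  97  94  82  74  91 111 122 127 119 119 112 116]
 [112 112 114 113 108  89  77  79  73  74  73  93 116 122 120 114 113 115]
 [113 113 112 117 117 101  75  72  71  71  76  87 112 123 122 122 113 115]
 [118 116 117 118 119 107  92  78  74  69  85 107 120 125 125 117 121 123]
 [118 117 115 116 114 109  98  89  92 100 112 118 121 118 123 120 119 116]
 [119 116 112 114 116 116 112 108 112 114 116 119 119 121 123 119 118 120]
 [113 115 113 111 114 114 114 113 119 117 121 118 118 118 121 123 124 126]
 [109 111 111 114 118 116 120 118 117 117 117 129 129 122 128 131 117  95]
 [108 116 116 118 119 114 118 115 118 124 123 131 137 124 105  95  87  82]]
[[174.43473688 154.83877384]] [[509.45442861 299.30680686]]
```

>>> {"op": "arm_command", "data": {
  "targets": [0, 0, 0, 30, 8, 0, 1, 0, 0, 0, 59, 16.3, 0, 1, 0, 0, 0, 59, 16.3, 0, 1, 0, 0, 0, 59, 16.3, 0, 1, 0, 0, 0, 59, 16.3, 0, 1, 0, 0, 0, 59, 16.3, 15, 1, 0, 0, 0, 59, 16.3, 30, 1, 0, 0, 0, 59, 16.3, 40, 1, 0, 0, 0, 59, 16.3, 50, 1, 0, 0, 0, 59, 16.3, 50, 1]
}}

```text
time: 46.25
tool_pos: [0.5077, 0.2972, 0.1461]
ee_rot: [-3.137, 0.002, 1.57]
wrist_force: [0.0, -1.0, -1.1]
width: 0.016
finger_force: 30.0
```

```bash
python3 -c "
from h import *
o=robot.get_obs();print(o['tool_pos'],o['ee_rot'],o['wrist_force']);go(509,298,93.5,90)"
```

```text
[0.5077409  0.29720456 0.14610776] [-3.13739793e+00  1.89995867e-03  1.57008492e+00] [ 1.05201051e-03 -9.73969471e-01 -1.06350253e+00]
row [-0.2  0.1 -0. ] [ 0.9  1.5 52.6]
```

>>> {"op": "arm_command", "data": {
  "targets": [0, 0, 0, 0.5, 0.5, 15, 1, 0, 0, 0, 0.5, 0.5, 30, 1, 0, 0, 0, 0.5, 0.5, 42, 1, 0, 0, 0, 0.5, 0.5, 48, 1, 0, 0, 0, 0.5, 0.5, 51, 1, 0, 0, 0, 0.5, 0.5, 52, 1, 0, 0, 0, 0.5, 0.5, 52, 1, 0, 0, 0, 0.5, 0.5, 52, 1]
}}

```text
time: 47.05
tool_pos: [0.5099, 0.2987, 0.0977]
ee_rot: [3.14, -0.001, 1.57]
wrist_force: [-0.0, -1.0, -0.5]
width: 0.0154
finger_force: 30.0
```

>>> {"op": "arm_command", "data": {
  "targets": [0, 0, 0, 0, 0, 0, 1, 0, 0, 0, 0, 0, 0, 1]
}}

```text
time: 47.25
tool_pos: [0.5097, 0.2986, 0.0974]
ee_rot: [3.141, -0.0, 1.57]
wrist_force: [-0.1, 0.3, -0.3]
width: 0.0161
finger_force: 30.0
```

Still 4 mm high; lower and release.

>>> {"op": "arm_command", "data": {
  "targets": [0, 0, 0, 0, 0, 2, 1, 0, 0, 0, 0, 0, 4, 1, 0, 0, 0, 0, 0, 4, 1, 0, 0, 0, 0, 0, 4, 1, 0, 0, 0, 0, 0, 4, 0, 0, 0, 0, 0, 0, 4, 0, 0, 0, 0, 0, 0, 4, 0, 0, 0, 0, 0, 0, 4, 0, 0, 0, 0, 0, 0, -30, 0, 0, 0, 0, 0, 0, -70, 0, 0, 0, 0, 0, 0, -100, 0, 0, 0, 0, 0, 0, -100, 0, 0, 0, 0, 0, 0, -100, 0]
}}

```text
time: 48.55
tool_pos: [0.5097, 0.2986, 0.1973]
ee_rot: [3.14, -0.001, 1.57]
wrist_force: [-1.0, -0.2, -0.3]
width: 0.0469
finger_force: 0.0
```

```bash
cat > cov.py <<'E'
from h import *
o=robot.get_obs();print(o['tool_pos'],o['ee_rot'])
for n,w in(("top",(195,170,322,290)),("side",(180,130,310,265))):
    s=snap(n);P=cloud(s);hs=cv2.cvtColor(s["color"],cv2.COLOR_RGB2HSV);u0,v0,u1,v1=w
    m=np.zeros(hs.shape[:2],np.uint8);z=P[...,2]
    m[v0:v1,u0:u1]=((z>.046)&(z<.088)&(hs[...,0]<22)&(hs[...,1]>80))[v0:v1,u0:u1]
    for c in cv2.findContours(m,0,1)[0]:
        if cv2.contourArea(c)>60:
            mm=np.zeros_like(m);cv2.drawContours(mm,[c],-1,1,-1); k=(mm>0)&(z>.073)
            vv,uu=np.nonzero(k); print(n,"disc px",np.mean(c[:,0],0).round(1),"knob",(ray(s,[[uu.mean(),vv.mean()]],.081)*1000).round(1) if len(uu) else None,len(uu))
    q={"top":(135,205,185,245),"side":(155,135,200,185)}[n]; k=np.zeros_like(m,bool);k[q[1]:q[3],q[0]:q[2]]=1;k&=(z>.115)&(z<.15); print("handle",k.sum(),P[k].mean(0))
    cv2.imwrite(f"pics/cov_{n}.png",s["color"][...,::-1])
E
python3 cov.py
```

```text
[0.50971606 0.29858346 0.19732349] [ 3.14029349e+00 -6.86315669e-04  1.57034082e+00]
top disc px [221.5 201.7] knob [[574.7 109.6]] 25
top disc px [262.8 196.7] knob [[587.6 -13.9]] 24
handle 46 [0.50905743 0.29833979 0.13080849]
side disc px [258.6 199.9] knob [[585.5 -18.3]] 20
side disc px [228.8 180.3] knob [[573.3 104.6]] 19
side disc px [183.1 157.7] knob [[527.9 276.6]] 95
side disc px [250.3 136.6] knob None 0
handle 44 [0.50712868 0.29450694 0.12890075]
```

One cover was knocked: it now lies at about (587,−15) mm (top px (263,197)); the other is still at (575,108). Tool hangs where it started. Fetch the first cover.

```bash
python3 -c "
from h import *
go(576,108.5,197);go(576,108.5,59)
s=snap('top');h=cv2.cvtColor(s['color'],cv2.COLOR_RGB2HSV)
m=np.zeros(h.shape[:2],np.uint8);m[182:228,205:310]=cv2.inRange(h,(5,80,100),(22,255,255))[182:228,205:310]
for c in cv2.findContours(m,0,1)[0]:
  if cv2.contourArea(c)>40:(p,r)=cv2.minEnclosingCircle(c);print(p,r,ray(s,[p],.055)*1000)
"
```

```text
row [-0.2  0.1 -0. ] [-189.5   67.5   -2.2]
row [-0.2  0.1 -0. ] [-189.3   67.9  135.8]
(221.6290283203125, 201.66128540039062) 8.477441787719727 [[575.50891646 108.88655307]]
(262.917724609375, 196.7341766357422) 8.266328811645508 [[586.75969958 -15.10379933]]
```

>>> {"op": "arm_command", "data": {
  "targets": [0, 0, 0, -50, 20, 0, 0, 0, 0, 0, -100, 40, 0, 0, 0, 0, 0, -150, 60, 0, 0, 0, 0, 0, -190, 66, 0, 0, 0, 0, 0, -190, 66, 40, 0, 0, 0, 0, -190, 66, 80, 0, 0, 0, 0, -190, 66, 90, 0, 0, 0, 0, -190, 66, 90, 0, 0, 0, 0, -190, 66, 90, 0]
}}

```text
time: 49.6
tool_pos: [0.576, 0.1089, 0.108]
ee_rot: [3.14, -0.0, 1.571]
wrist_force: [0.6, -0.1, 0.2]
width: 0.0473
finger_force: 0.0
```

```bash
python3 -c "
from h import *
print(robot.get_obs()['tool_pos']);go(576,108.8,59)"
```

```text
[0.5759813  0.10893577 0.10798582]
row [ 0.1 -0.   0. ] [-0.1 -0.  49. ]
```

>>> {"op": "arm_command", "data": {
  "targets": [0, 0, 0, 0, 0, 30, 0, 0, 0, 0, 0, 0, 45, 0, 0, 0, 0, 0, 0, 49, 0, 0, 0, 0, 0, 0, 49, 0, 0, 0, 0, 0, 0, 49, 0, 0, 0, 0, 0, 0, 49, 1, 0, 0, 0, 0, 0, 49, 1, 0, 0, 0, 0, 0, 49, 1, 0, 0, 0, 0, 0, 49, 1, 0, 0, 0, 0, 0, 49, 1, 0, 0, 0, 0, 0, 49, 1]
}}

```text
time: 50.7
tool_pos: [0.5755, 0.1084, 0.0581]
ee_rot: [3.141, -0.0, 1.57]
wrist_force: [-0.3, 0.2, 1.1]
width: 0.0154
finger_force: 30.0
```

>>> {"op": "arm_command", "data": {
  "targets": [0, 0, 0, 0, 0, -15, 1, 0, 0, 0, 0, 0, -25, 1, 0, 0, 0, 0, -40, -25, 1, 0, 0, 0, 0, -80, -25, 1, 0, 0, 0, 0, -83, -25, 1, 0, 0, 0, 0, -83, -25, 1, 0, 0, 0, 0, -83, -25, 1, 0, 0, 0, 0, -83, -25, 1]
}}

```text
time: 51.5
tool_pos: [0.494, 0.1085, 0.0837]
ee_rot: [3.14, -0.0, 1.57]
wrist_force: [-0.3, 0.3, -0.8]
width: 0.0152
finger_force: 30.0
```

```bash
python3 -c "
from h import *
print(robot.get_obs()['tool_pos']);go(492.6,108.9,59)"
```

```text
[0.49402949 0.10848942 0.08373952]
row [ 0.1 -0.  -0. ] [ 0.4 -1.5 24.7]
```

>>> {"op": "arm_command", "data": {
  "targets": [0, 0, 0, 0.4, -1, 12, 1, 0, 0, 0, 0.4, -1, 20, 1, 0, 0, 0, 0.4, -1, 25, 1, 0, 0, 0, 0.4, -1, 25, 1, 0, 0, 0, 0.4, -1, 25, 1, 0, 0, 0, 0.4, -1, 25, 0, 0, 0, 0, 0.4, -1, 25, 0, 0, 0, 0, 0.4, -1, 25, 0, 0, 0, 0, 0.4, -1, 25, 0, 0, 0, 0, 0.4, -1, -5, 0, 0, 0, 0, 0.4, -1, -25, 0, 0, 0, 0, 0.4, -1, -25, 0, 0, 0, 0, 0.4, -1, -25, 0]
}}

```text
time: 52.8
tool_pos: [0.4914, 0.1089, 0.1077]
ee_rot: [3.141, -0.0, 1.57]
wrist_force: [-0.9, 0.0, -0.3]
width: 0.0469
finger_force: 0.0
```

```bash
python3 -c "
from h import *
print(robot.get_obs()['tool_pos']);go(587,-15.1,109);go(587,-15.1,59)"
```

```text
[0.49144355 0.10887902 0.10766412]
row [ 0. -0. -0.] [-123.9   95.6   -1.3]
row [ 0. -0. -0.] [-123.9   95.6   48.7]
```

>>> {"op": "arm_command", "data": {
  "targets": [0, 0, 0, -40, 30, 0, 0, 0, 0, 0, -80, 62, 0, 0, 0, 0, 0, -124, 95.6, 0, 0, 0, 0, 0, -124, 95.6, 0, 0, 0, 0, 0, -124, 95.6, 0, 0, 0, 0, 0, -124, 95.6, 0, 0, 0, 0, 0, -124, 95.6, 25, 0, 0, 0, 0, -124, 95.6, 45, 0, 0, 0, 0, -124, 95.6, 48.7, 0, 0, 0, 0, -124, 95.6, 48.7, 0, 0, 0, 0, -124, 95.6, 48.7, 0, 0, 0, 0, -124, 95.6, 48.7, 1, 0, 0, 0, -124, 95.6, 48.7, 1, 0, 0, 0, -124, 95.6, 48.7, 1, 0, 0, 0, -124, 95.6, 48.7, 1, 0, 0, 0, -124, 95.6, 48.7, 1, 0, 0, 0, -124, 95.6, 48.7, 1]
}}

```text
time: 54.5
tool_pos: [0.5872, -0.0153, 0.0595]
ee_rot: [3.141, -0.0, 1.57]
wrist_force: [-0.4, 0.5, 1.0]
width: 0.0148
finger_force: 30.0
```

>>> {"op": "arm_command", "data": {
  "targets": [0, 0, 0, 0, 0, -15, 1, 0, 0, 0, 0, 0, -25, 1, 0, 0, 0, -6, -40, -25, 1, 0, 0, 0, -12, -80, -25, 1, 0, 0, 0, -16, -94, -25, 1, 0, 0, 0, -16, -94, -25, 1, 0, 0, 0, -16, -94, -25, 1, 0, 0, 0, -16, -94, -25, 1]
}}

```text
time: 55.3
tool_pos: [0.4942, -0.0311, 0.0849]
ee_rot: [3.14, 0.0, 1.57]
wrist_force: [-0.2, -0.4, -0.5]
width: 0.0154
finger_force: 30.0
```

```bash
python3 -c "
from h import *
print(robot.get_obs()['tool_pos']);go(492.6,-31.1,59)"
```

```text
[ 0.49420615 -0.03109974  0.08494658]
row [ 0.1  0.  -0. ] [-0.  -1.7 25.9]
```

>>> {"op": "arm_command", "data": {
  "targets": [0, 0, 0, 0, -1, 12, 1, 0, 0, 0, 0, -1, 20, 1, 0, 0, 0, 0, -1, 25, 1, 0, 0, 0, 0, -1, 25, 1, 0, 0, 0, 0, -1, 25, 1, 0, 0, 0, 0, -1, 25, 0, 0, 0, 0, 0, -1, 25, 0, 0, 0, 0, 0, -1, 25, 0, 0, 0, 0, 0, -1, 25, 0, 0, 0, 0, 0, -1, -25, 0, 0, 0, 0, 0, -1, -75, 0, 0, 0, 0, 0, -1, -125, 0, 0, 0, 0, 250, -50, -125, 0, 0, 0, 0, 250, -50, -125, 0, 0, 0, 0, 250, -50, -125, 0, 0, 0, 0, 250, -50, -125, 0, 0, 0, 0, 250, -50, -125, 0, 0, 0, 0, 250, -50, -125, 0]
}}

```text
time: 57.1
tool_pos: [0.4413, 0.2236, 0.2091]
ee_rot: [-3.141, -0.002, 1.578]
wrist_force: [1.0, 0.1, -0.2]
width: 0.0468
finger_force: 0.0
```

```bash
python3 slots.py sl6.png 2>/dev/null | grep -E ' (0|2) '; python3 -c "
from h import *
s=snap('top');cv2.imwrite('pics/end.png',s['color'][...,::-1]);h=cv2.cvtColor(s['color'],cv2.COLOR_RGB2HSV)
m=np.zeros(h.shape[:2],np.uint8);m[182:243,207:310]=cv2.inRange(h,(5,80,100),(19,255,255))[182:243,207:310]
for c in cv2.findContours(m,0,1)[0]:
  if cv2.contourArea(c)>60:(p,r)=cv2.minEnclosingCircle(c);print(p,r,ray(s,[p],.055)*1000)
";python3 cov.py
```

```text
top 2 angle deg 3.8 centre 492.5 38.9 r 12.5
top 0 angle deg 4.3 centre 492.2 -100.5 r 12.7
side 2 angle deg 1.4 centre 491.1 38.4 r 12.1
side 0 angle deg 2.1 centre 491.1 -101.4 r 12.8
(221.8333282470703, 230.1666717529297) 8.449300765991211 [[490.56011758 109.73846144]]
(269.0, 228.63636779785156) 8.423308372497559 [[491.08849903 -30.0778102 ]]
[0.44340099 0.21800907 0.20923236] [ 3.14144140e+00 -6.20218435e-05  1.56858764e+00]
top disc px [221.8 230.2] knob [[490.4 110.1]] 22
top disc px [269.  228.6] knob [[491.5 -29.2]] 23
handle 0 [nan nan nan]
side disc px [239.7 221.2] knob [[488.8 -35.4]] 25
side disc px [208.4 195.2] knob [[488.7 104.3]] 20
side disc px [183.  157.9] knob [[527.4 276.3]] 98
side disc px [250.5 136.4] knob None 0
handle 27 [0.50444733 0.29568973 0.12558044]cov.py:11: RuntimeWarning: Mean of empty slice.
  q={"top":(135,205,185,245),"side":(155,135,200,185)}[n]; k=np.zeros_like(m,bool);k[q[1]:q[3],q[0]:q[2]]=1;k&=(z>.115)&(z<.15); print("handle",k.sum(),P[k].mean(0))
  ret = um.true_divide(
```

View pics/cov_side.png

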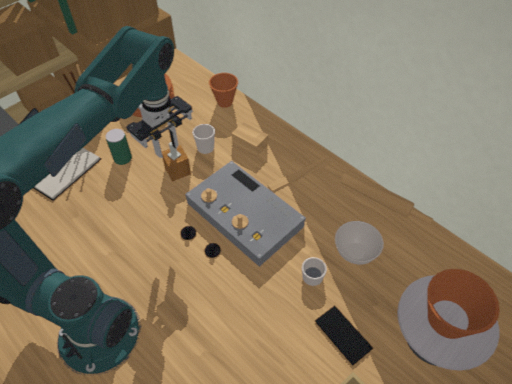

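Both covers (208,195) and (240,221) lie flat and centred on windows 3 and 1, the tool hangs in the stand (172,157), and the pot (314,271) is upright. The arm is clear, so I'm handing in.

```bash
python3 -c "
from bench import robot
print(robot.close_job())"
```

```text
the job is handed in; nothing more can be done
None
```

The job is handed in, with no verdict returned: by the last measurements all four slots are within about 7° of the ticks (limit about 9.7°), both covers lie flat within about 2 mm of windows 1 and 3, the tool is back in its stand, and the pot is upright.

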